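Seat a battery pack in the slanted tester bay and start the test

ROBOT

A 7-joint arm with a two-finger parallel gripper is mounted at the origin on the work surface. World frame = base frame: x ahead of the robot, y to its left, z up, the work surface at z = 0. Lengths are in m, angles in rad, forces in N, time in s.
With the tool pointing down it reaches from about 0.35 to 0.9 m from the base axis. Payload 19.9 kg.
Tool frame: the origin (TCP) lies where the fingers leave the gripper's body, on its centre line; the fingertips stand 97 mm ahead of it and the grasp point (between the pads) lies 78 mm ahead of it; z points along the fingers, y is the line along which they close (so a half turn about z gives the same grasp; the last joint's range is limited). The gripper opens to 94 mm and grips with 3 to 60 N. Pads are 16 mm wide; open, the fingers measure 119 mm over their backs; the gripper's body (75 mm by 177 mm) begins 78 mm behind the grasp point.
Start: joints at [-1.329, 0.417, -0.01, 1.614, 0.005, 1.111, -0.053], TCP at [0.175, 0.6, 0.303] pointing down, gripper open.
Joint ranges: [-2.81, 2.81], [-0.39, 2.02], [-1.27, 1.25], [0.06, 2.57], [-1.19, 4.33], [0.19, 2], [-2.82, 2.82]. Speed limits (rad/s): [1.89, 1.89, 2.39, 2.39, 3.01, 3.01, 3.01].

INTERFACE

Orientations are given as a rotation vector (axis times angle).
In Python, from bench import env gives the robot as it stands.
- The arm moves only by the tool send_rows, never from a script. Its argument "motion" is a list of rows, each an object of numbers: "dx", "dy", "dz": the shift along the tool's x, y, z in m; "wx", "wy", "wz": the turn, a rotation vector about the tool's x, y, z in degrees; "hand": the finger opening in m, from 0 to 0.094. A call has 1 to 10 rows; each row shifts and turns the commanded pose from where the row before left it, along the tool's axes as they then stand; what a row does not reach is not made up. A row lasts 1/12 s, in which the tool goes at most 41.7 mm and 7.16 degrees, less where a joint would pass 70% of its speed; a pose out of reach is approached as far as the arm can. A call is refused whole if a number of a shift passes 0.0417 or a number of a turn 7.16, either way. A call with a gripper value outside its range is refused whole. The fingers move at their own pace and stop on an object; "force" is the grip in N (left out, the last holds). Time passes only in rows, so rows that do not move let the fingers close. It gives the time, the measured TCP pose, the force, the opening and the grip force at its end, in the units of the state.
- env.state(): the state, without advancing time (a new reading comes with each control period).
- env.get_image(name): name is "scene" or "top" or "wrist"; returns (picture, depth): 400x640x3 uint8, red, green, blue; 400x640 float32, m along the optical axis (not along the pixel's ray), 0 where there is no reading.
- env.camera_params(name): a dict with "intrinsics" (3x3 intrinsics, pixels), "D" ([k1, k2, p1, p2, k3] as OpenCV has them; the pictures are not rectified), "R" (3x3) and "t" (3): a world point X has camera coordinates R X + t; the wrist camera has in their place "mount" (4x4, takes a point from camera to tool coordinates, whose origin is the TCP and whose axes are the flange's). Camera axes: x right, y down, z forward; pixel columns grow to the right and rows downward; lengths in m; the calibration is good to about 2 mm. A picture is of the moment at which its call begins: read the wrist's pose just before it. camera_params takes no time and is no camera call.
- env.job_done(): hands the job in; it is judged then, once.
Trained networks look in the newest picture that a camera, given by its name, has taken for a name from the list of things; names that differ only in an ending like _2 or _b are one class to them, and where a whole thing is asked for, a point or a joint stands for the part that bears it (a point fixed in the world has none). Each returns a list of dicts, best first, with "conf" (0 to 1); they miss things now and then, are a little off and sometimes report something else, mostly with a low value. They report only what shows in the picture. A call takes as long as a camera call. They do not tell look-alikes from the thing itself.
- env.look_for(camera, thing): "at" ([x, y, z] in m, in the coordinates of the camera as it stood for that picture, good to about 4 mm: the middle of the surface that is visible of it).
- env.cut_out(camera, thing): "region" (400x640 bool, what is visible of it).
The state is a dict: "clock": time; "joint_pos": joint angles; "joint_vel": joint speeds; "joint_efforts": joint torques, N m; "ee_pos": TCP position; "eef_rot": TCP orientation; "contact_force": force on the tool from outside, world axes, zero at the start; "moment": the same for the moment, N m; "gripper_width": finger opening in m; "finger_force": force on a finger pad.
Only numpy, scipy, OpenCV 4.12 (cv2) and the standard library are available. Lean on these libraries where they do the work, as an engineer would, in place of code of your own. Each camera call takes 0.05 s, during which the arm holds its last target. There are 200 camera calls.

TASK

Take the battery pack with the blue cap out of the green rack, plug it into the slanted orange bay of the battery tester and push until its sliding contact plate stops, so that the pack is fully home. Then let go and press the tester's green start button all the way down. Leave the other packs, the bottle and the screwdriver where they are.

Things in the scene. Friction and masses are not known exactly. Their poses are not given: they have to be found in the camera images.
- pack: Black battery pack with a blue cap (top 22 mm), a plain block 44 mm (x) by 22 mm (y) by 80 mm (z), 110 g nominal; the lowest 6 mm taper in by 2.5 mm a side. Starts upright in one of the rack's three slots. Origin: centre of its underside; z runs up to the cap. It fits the bay either way round (half turn about z)
- rack: Fixed green block 200 mm (x) by 60 mm (y) by 28 mm high with three slots in a row along x, 62 mm apart, the middle one at the centre. Each slot is 48 by 26 mm, its floor 6 mm above the table. All three hold packs, long side along the rack's x, so packs stand 58 mm out of it. Origin: centre of its underside, on the table
- tester: Fixed white battery tester, case 160 mm (x) by 240 mm (y; 170 by 250 mm at the foot), 40 mm high; its front is -x. The orange bay stands on it at the +y end, the green start button at the -y end near the front. Origin: centre of its underside, on the table
- bay_mouth (a point): Centre of the bay's mouth, on the upper face of an orange block 70 mm (x) by 50 mm (y) by 46 mm that leans 30 degrees to the tester's front. z: the bay's axis, out of the mouth (up and to the front); x points up the slope to the rear, y sideways. The hole is 46 mm (x) by 24 mm (y)
- bay_home (a point): Point on the bay's axis 30 mm below the mouth, same axes as bay_mouth: where the centre of the pack's underside lies when the pack is fully home (50 mm of it then stand out). On the way the foot meets a sliding brass contact plate 22 to 25 mm below the mouth; it yields at about 6 N, stays where it is pushed, and has its hard stop at this point
- start_top (a point): Centre of the top of the round green start button (28 mm diameter) in a black collar of 44 mm diameter, 12 mm high, on the tester's case; moves down with the button. The top stands about 62 mm above the table
- start (a joint): Travel of the spring start button in m: 0 up, 0.006 fully pressed (about 5 N), springs back
- spare_a: Bystander: same kind of pack with a grey cap, in a rack slot. Origin: centre of its underside
- spare_b: Bystander: same kind of pack with a grey cap, in a rack slot. Origin: centre of its underside
- bottle: Bystander: white bottle, 60 mm diameter, 130 mm tall, standing on the bench. Origin: centre of its underside
- driver: Bystander: screwdriver 160 mm long lying on the bench along its x. Origin: on its underside near the middle
Things that resemble listed ones, but are neither listed nor needed, are in the scene too. Leave any pink look-alike of the pack alone.

How it is judged:
On the way, in this order (a step that is already met when the one before it is completed fails the run):
1. the blue-capped pack is plugged fully home in the bay (distance between pack and bay_home below 0.004 m and angle between the z axis of pack and the z axis of bay_home, either way round below 0.1 rad), for 0.2 s.
2. the start button is pressed down with the pack home (all of step 1 and value of joint start above 0.0045 m), for 0.04 s.
At the end, for the whole second after the job is handed in: The blue-capped pack rests in the bay, the centre of its underside within 4 mm of bay_home and its axis within 0.1 rad of the bay's, at rest and released; the start button is up again (below 2.5 mm); the grey packs, the bottle and the screwdriver are within 20 mm of where they started (all of step 1 and linear speed of pack below 0.02 m/s and value of joint start below 0.0025 m and distance of each of spare_a, spare_b, bottle, driver from where it was at the start of the episode below 0.02 m); the robot touches nothing.
It fails at once if a grey pack, the bottle or the screwdriver is moved by more than 20 mm (distance of any of spare_a, spare_b, bottle, driver from where it was at the start of the episode above 0.02 m).
It fails at once if the bottle is tipped (angle between bottle's own z axis and vertical above 0.5 rad).
It also fails if it takes over 50 s, if anything falls off the work surface, if the arm or the gripper's body presses on something with over 40 N, if the wrist force passes 120 N, or if a joint passes its speed limit or range.

## Working session

There is one attempt and no reset: what is moved stays moved. The work goes in short steps, Python scripts to look and compute and a tool call to move; the robot and the scene stay as the last step left them, time stands still between calls to the robot, and variables do not carry over. Pictures are saved under pics/ and viewed, at most 10 in all, crops included, and the job is handed in when it is done.

Besides the shell and the picture viewer there is one more tool, called after ">>>" by a JSON object that holds its "name" and its "arguments". send_rows: Moves the arm, as the interface text tells. Its arguments: {"type":"object","properties":{"motion":{"type":"array","items":{"type":"object","properties":{"dx":{"type":"number"},"dy":{"type":"number"},"dz":{"type":"number"},"wx":{"type":"number"},"wy":{"type":"number"},"wz":{"type":"number"},"hand":{"type":"number"}}}},"force":{"type":"number"}},"required":["motion"]}

```bash
ls; mkdir -p pics; cat > h.py <<'E'
import numpy as np, cv2
from bench import env
from scipy.spatial.transform import Rotation as Ro
def cloud(cam,depth,st=None):
    p=env.camera_params(cam);K=np.array(p["intrinsics"]);D=np.array(p["D"])
    v,u=np.mgrid[0:400,0:640]
    n=cv2.undistortPoints(np.stack([u,v],-1).reshape(-1,1,2).astype(np.float64),K,D).reshape(400,640,2)
    X=np.dstack([n[...,0]*depth,n[...,1]*depth,depth])
    return toworld(cam,X,st)
def toworld(cam,X,st=None):
    p=env.camera_params(cam);X=np.asarray(X,float)
    if cam=="wrist":
        M=np.array(p["mount"]);X=X@M[:3,:3].T+M[:3,3]
        return X@Ro.from_rotvec(st["eef_rot"]).as_matrix().T+np.array(st["ee_pos"])
    return (X-np.array(p["t"]))@np.array(p["R"])
def save(n,im): cv2.imwrite("pics/"+n,im[...,::-1])
E
python3 - <<'E'
from h import *
np.set_printoptions(precision=4,suppress=True)
print(env.state())
for c in("top","scene"):
    im,d=env.get_image(c);save(c+".png",im);np.savez(c+".npz",im=im,d=d)
    for t in("pack","rack","tester","bay_mouth","start_top","bottle","driver"):
        try:
            for r in env.look_for(c,t)[:5]: print(c,t,round(r["conf"],2),toworld(c,r["at"]))
        except Exception as e: print(c,t,e)
E
```

```text
pics
{'clock': 0.0, 'joint_pos': array([-1.3285,  0.418 , -0.0103,  1.6141,  0.0047,  1.1107, -0.053 ]), 'joint_vel': array([ 0.0005, -0.0011,  0.0004, -0.0001, -0.0012,  0.0007,  0.0002]), 'joint_efforts': array([  0.0015, -85.1262,   0.6398, -42.5984,  -0.0487,   0.0187,
         0.0001]), 'ee_pos': array([0.1749, 0.5998, 0.302 ]), 'eef_rot': array([-0.4443, -3.11  ,  0.0019]), 'contact_force': array([0.4541, 0.1711, 0.0184]), 'moment': array([ 0.0482,  0.041 , -0.0087]), 'finger_force': 0.0, 'gripper_width': 0.09395766867278166}
top pack 0.73 [ 0.475  -0.241   0.0876]
top pack 0.66 [ 0.4894 -0.1445  0.0808]
top pack 0.62 [ 0.5829 -0.1284  0.0846]
top rack 0.76 [ 0.5209 -0.2324  0.0254]
top tester 0.64 [0.5805 0.1667 0.0416]
top bay_mouth 0.94 [0.5617 0.2187 0.0859]
top start_top 0.54 [ 0.7105 -0.092   0.0921]
top start_top 0.43 [0.5689 0.0889 0.0628]
top bottle 0.58 [ 0.7103 -0.0909  0.0909]
scene pack 0.98 [ 0.5048 -0.1521  0.0603]
scene pack 0.79 [ 0.5991 -0.134   0.0634]
scene pack 0.56 [ 0.4903 -0.2538  0.0871]
scene pack 0.55 [0.5807 0.2021 0.0861]
scene rack 0.65 [ 0.5631 -0.2384  0.0322]
scene tester 0.57 [0.608  0.1487 0.0447]
scene tester 0.36 [0.579  0.2059 0.0852]
scene bay_mouth 0.92 [0.5787 0.2062 0.088 ]
scene start_top 0.53 [0.5768 0.206  0.0872]
scene bottle 0.69 [ 0.7393 -0.1048  0.0869]
scene driver 0.66 [0.7037 0.2225 0.023 ]
```

View pics/top.png

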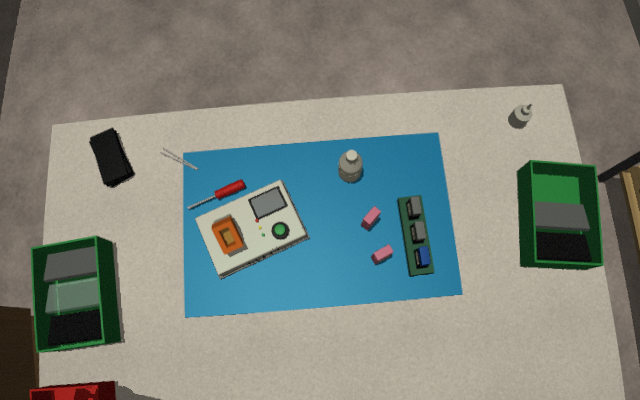

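View pics/scene.png

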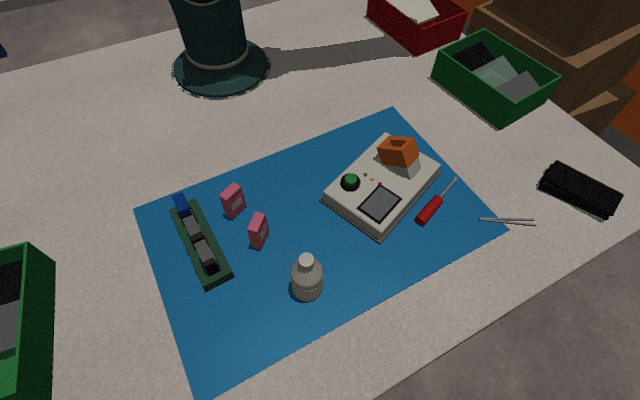

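The top view shows the rack at (416,235) with the blue cap at its near end (422,257), and the tester at (250,228) with its bay at (228,235) and button at (280,231). The pink look-alikes are at (371,216) and (382,254), the bottle at (350,165). The scene view agrees. Next I get coarse poses from the point clouds.

```bash
cat >> h.py <<'E'
def hue(im): return cv2.cvtColor(im,cv2.COLOR_RGB2HSV).astype(int)
def rect(P):
    (c,s,a)=cv2.minAreaRect(P[:,:2].astype(np.float32)*1000); return np.round(c,1),np.round(s,1),round(a,1)
def tool(st):
    R=Ro.from_rotvec(st["eef_rot"]).as_matrix();return np.array(st["ee_pos"]),R
E
python3 - <<'E'
from h import *
np.set_printoptions(precision=4,suppress=True)
for c in("top","scene"):
    f=np.load(c+".npz");im,d=f["im"],f["d"];X=cloud(c,d);H=hue(im);ok=d>0
    h,s,v=H[...,0],H[...,1],H[...,2];x,y,z=X[...,0],X[...,1],X[...,2]
    box=lambda a,b,e,g:(x>a)&(x<b)&(y>e)&(y<g)&ok
    blue=box(.35,.75,-.35,-.15)&(z>.08)&(h>100)&(h<130)
    gr=box(.35,.75,-.35,-.15)&(z>.022)&(z<.034)&(h>40)&(h<95)
    cap=box(.35,.75,-.35,-.18)&(z>.08)&(z<.092)
    case=box(.4,.8,0,.35)&(z>.034)&(z<.046)&(s<60)
    org=box(.4,.8,0,.35)&(z>.05)&(h<20)&(s>120)
    btn=box(.4,.8,0,.35)&(z>.055)&(z<.07)&(h>45)&(h<90)&(s>80)
    for n,m in dict(blue=blue,rack=gr,caps=cap,case=case,orange=org,btn=btn).items():
        P=X[m]
        print(c,n,len(P),*( (P.mean(0),P[:,2].max(),rect(P)) if len(P)>4 else ()))
E
```

```text
top blue 179 [ 0.4754 -0.2447  0.0864] 0.09190328138385881 (array([ 479.6, -213. ]), array([94.7, 43.5]), 82.9)
top rack 1030 [ 0.5276 -0.2387  0.0284] 0.0339655206245008 (array([ 537. , -244.2]), array([199.9,  62.6]), 2.2)
top caps 516 [ 0.5349 -0.2435  0.0861] 0.09190328138385881 (array([ 537.3, -244.3]), array([167.2,  23.4]), 2.5)
top case 4680 [0.5913 0.1635 0.0412] 0.04598842308084351 (array([590.6, 169.3]), array([161.1, 239.9]), 20.4)
top orange 718 [0.5635 0.2166 0.0889] 0.11773079141073174 (array([569.2, 219.3]), array([88.3, 49.8]), 20.1)
top btn 102 [0.5708 0.0926 0.0623] 0.0672003645122917 (array([571.8,  93. ]), array([28.5, 25.1]), 22.3)
scene blue 237 [ 0.4875 -0.2482  0.0863] 0.08923832259411354 (array([ 539.5, -246.1]), array([166.6,  21.2]), 2.4)
scene rack 1618 [ 0.5535 -0.2455  0.0289] 0.03265045881091873 (array([ 539.6, -246. ]), array([201.3,  59.2]), 2.1)
scene caps 744 [ 0.5466 -0.246   0.0864] 0.09012835020328938 (array([ 539.7, -246.3]), array([167.2,  21.7]), 2.1)
scene case 4583 [0.6128 0.1463 0.041 ] 0.045968295608168695 (array([594.1, 168.2]), array([159.5, 241.2]), 20.6)
scene orange 1018 [0.5751 0.2112 0.0871] 0.11424146898867288 (array([588.6, 165.1]), array([ 83.3, 165.7]), 21.2)
scene btn 120 [0.5767 0.0902 0.0619] 0.06540776754333555 (array([575.6,  91.1]), array([24.2, 26.1]), 60.9)
```

```bash
python3 - <<'E'
from h import *
np.set_printoptions(precision=4,suppress=True)
p=env.camera_params("wrist");print(p)
st=env.state();t,R=tool(st);print(t);print(R)
a=np.radians(2.2);y=np.array([-np.sin(a),np.cos(a),0]);z=np.array([0,0,-1.]);G=np.c_[np.cross(y,z),y,z]
print(np.degrees(Ro.from_matrix(R.T@G).as_rotvec()))
for g in([.56,.15,.302],[.476,-.2476,.302]): print(G.T@(np.array(g)-t))
E
```

```text
{'intrinsics': array([[283.0282,   0.    , 323.421 ],
       [  0.    , 283.0282, 199.8144],
       [  0.    ,   0.    ,   1.    ]]), 'D': array([-0.0149,  0.    ,  0.    ,  0.    ,  0.    ]), 'mount': array([[ 0.0003, -0.9631, -0.2691,  0.0793],
       [ 1.    , -0.    ,  0.0013,  0.0006],
       [-0.0012, -0.2691,  0.9631, -0.0816],
       [ 0.    ,  0.    ,  0.    ,  1.    ]])}
[0.175  0.6    0.3026]
[[-0.96    0.28    0.    ]
 [ 0.28    0.96   -0.0001]
 [-0.     -0.0001 -1.    ]]
[ -0.0062   0.0017 -18.4602]
[-0.3674 -0.4644  0.0006]
[-0.2682 -0.8585  0.0006]
```

>>> {"name": "send_rows", "arguments": {"motion": [{"wz": -6.15}, {"wz": -6.15}, {"wz": -6.15}, {"dx": -0.03, "dy": -0.039}, {"dx": -0.03, "dy": -0.039}, {"dx": -0.03, "dy": -0.039}, {"dx": -0.03, "dy": -0.039}, {"dx": -0.03, "dy": -0.039}, {"dx": -0.03, "dy": -0.039}, {"dx": -0.03, "dy": -0.039}]}}

```text
schema error: expected keys dx, dy, dz, wx, wy, wz, hand
```

>>> {"name": "send_rows", "arguments": {"motion": [{"dx": -0.03, "dy": -0.039}, {"dx": -0.03, "dy": -0.039}, {"dx": -0.03, "dy": -0.039}, {"dx": -0.03, "dy": -0.039}, {"dx": -0.03, "dy": -0.039}, {}, {}]}}

```text
schema error: expected keys dx, dy, dz, wx, wy, wz, hand
```

```bash
cat > m.py <<'E'
from h import *
import sys
np.set_printoptions(precision=4,suppress=True)
st=env.state();im,d=env.get_image("wrist");n=sys.argv[1];save(n+".png",im)
X=cloud("wrist",d,st);np.savez(n+".npz",im=im,d=d,X=X)
H=hue(im);ok=d>0;h,s,v=H[...,0],H[...,1],H[...,2];x,y,z=X[...,0],X[...,1],X[...,2]
print(st["clock"],st["ee_pos"],st["eef_rot"],st["joint_pos"],st["contact_force"],st["gripper_width"])
case=(y>0)&ok&(z>.034)&(z<.046)&(s<60)
btn=(y>0)&ok&(z>.055)&(z<.07)&(h>45)&(h<90)&(s>80)
org=(y>0)&ok&(z>.05)&(h<20)&(s>120)
blue=(y<-.15)&ok&(z>.08)&(z<.09)&(h>100)&(h<130)
caps=(y<-.18)&ok&(z>.08)&(z<.09)
rack=(y<-.18)&ok&(z>.024)&(z<.032)&(h>40)&(h<95)
for k,m in dict(case=case,btn=btn,org=org,blue=blue,caps=caps,rack=rack).items():
    P=X[m]
    if len(P)>20: print(k,len(P),P.mean(0),np.median(P,0),P[:,2].max(),rect(P))
E
python3 m.py w1
```

```text
0.8 [0.175  0.6    0.3026] [ 0.4443  3.11   -0.0002] [-1.3285  0.4174 -0.0103  1.6136  0.0047  1.1107 -0.053 ] [0.8698 0.1642 1.0276] 0.09382752181598873
case 6234 [0.1147 0.6217 0.0418] [0.058  0.6237 0.0419] 0.045998700780118196 (array([255.4, 619.1]), array([457.5, 157.8]), 0.1)
btn 741 [0.3383 0.5992 0.0623] [0.3206 0.6043 0.0622] 0.06998898306279788 (array([374.7, 608.5]), array([112.3, 161.2]), 5.1)
org 11346 [0.1109 0.6127 0.0902] [0.1184 0.5916 0.0803] 0.3354241496821616 (array([ 99.3, 621.2]), array([260.5, 180. ]), 2.9)
```

View pics/w1.png

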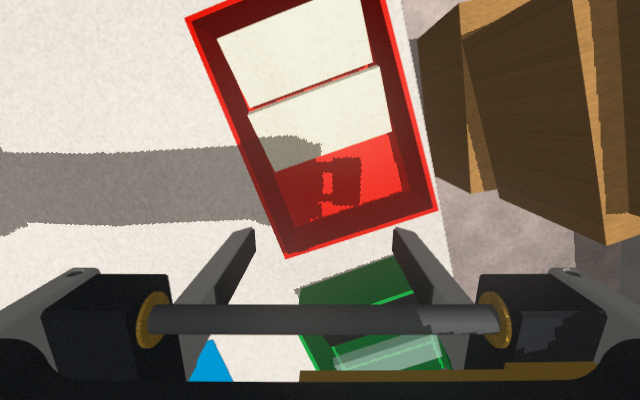

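The wrist camera looks toward tool +x, and this picture shows only the storage bins: the move was refused because every row needs all the keys. I'll resend it with every key and stand behind the tester so that it shows above the fingers.

>>> {"name": "send_rows", "arguments": {"motion": [{"dx": 0, "dy": 0, "dz": 0, "wx": 0, "wy": 0, "wz": -6.15, "hand": 0.094}, {"dx": 0, "dy": 0, "dz": 0, "wx": 0, "wy": 0, "wz": -6.15, "hand": 0.094}, {"dx": 0, "dy": 0, "dz": 0, "wx": 0, "wy": 0, "wz": -6.15, "hand": 0.094}, {"dx": -0.0345, "dy": -0.036, "dz": 0, "wx": 0, "wy": 0, "wz": 0, "hand": 0.094}, {"dx": -0.0345, "dy": -0.036, "dz": 0, "wx": 0, "wy": 0, "wz": 0, "hand": 0.094}, {"dx": -0.0345, "dy": -0.036, "dz": 0, "wx": 0, "wy": 0, "wz": 0, "hand": 0.094}, {"dx": -0.0345, "dy": -0.036, "dz": 0, "wx": 0, "wy": 0, "wz": 0, "hand": 0.094}, {"dx": -0.0345, "dy": -0.036, "dz": 0, "wx": 0, "wy": 0, "wz": 0, "hand": 0.094}, {"dx": -0.0345, "dy": -0.036, "dz": 0, "wx": 0, "wy": 0, "wz": 0, "hand": 0.094}, {"dx": -0.0345, "dy": -0.036, "dz": 0, "wx": 0, "wy": 0, "wz": 0, "hand": 0.094}]}}

```text
clock: 1.68
ee_pos: [0.3859, 0.3956, 0.3029]
eef_rot: [-0.06, 3.141, 0.001]
contact_force: [1.6, 2.3, -0.2]
gripper_width: 0.0942
finger_force: 0.0
```

>>> {"name": "send_rows", "arguments": {"motion": [{"dx": -0.0345, "dy": -0.036, "dz": 0, "wx": 0, "wy": 0, "wz": 0, "hand": 0.094}, {"dx": -0.0345, "dy": -0.036, "dz": 0, "wx": 0, "wy": 0, "wz": 0, "hand": 0.094}, {"dx": -0.0345, "dy": -0.036, "dz": 0, "wx": 0, "wy": 0, "wz": 0, "hand": 0.094}, {"dx": -0.0345, "dy": -0.036, "dz": 0, "wx": 0, "wy": 0, "wz": 0, "hand": 0.094}, {"dx": -0.0345, "dy": -0.036, "dz": 0, "wx": 0, "wy": 0, "wz": 0, "hand": 0.094}, {"dx": -0.0345, "dy": -0.036, "dz": 0, "wx": 0, "wy": 0, "wz": 0, "hand": 0.094}, {"dx": 0, "dy": 0, "dz": 0, "wx": 0, "wy": 0, "wz": 0, "hand": 0.094}]}}

```text
clock: 2.27
ee_pos: [0.5692, 0.2162, 0.3027]
eef_rot: [-0.046, 3.139, -0.004]
contact_force: [0.7, -0.9, -0.4]
gripper_width: 0.0943
finger_force: 0.0
```

```bash
python3 m.py w2
```

```text
2.2667 [0.5692 0.2162 0.3027] [-0.0463  3.1392 -0.0045] [-0.543   0.3905  0.1668  1.6615 -0.0673  1.0946  1.2425] [ 0.6957 -0.9043 -0.3819] 0.09430148530060609
case 16612 [0.5806 0.1784 0.0397] [0.5813 0.1704 0.0395] 0.04599935207005479 (array([550. , 324.5]), array([179.6, 570.9]), 14.3)
btn 3313 [0.4818 0.4757 0.0624] [0.4812 0.5305 0.0618] 0.06999279008362894 (array([555.2, 334.9]), array([231.4, 490.6]), 20.8)
org 5067 [0.5569 0.2253 0.1702] [0.5498 0.2243 0.1025] 0.33857532993286954 (array([553.9, 228. ]), array([109.9,  99.4]), 37.3)
rack 234 [ 0.6186 -0.2152  0.0267] [ 0.6236 -0.2144  0.0269] 0.02897572730518272 (array([ 611.2, -211.3]), array([16.2, 58.2]), 75.8)
```

View pics/w2.png

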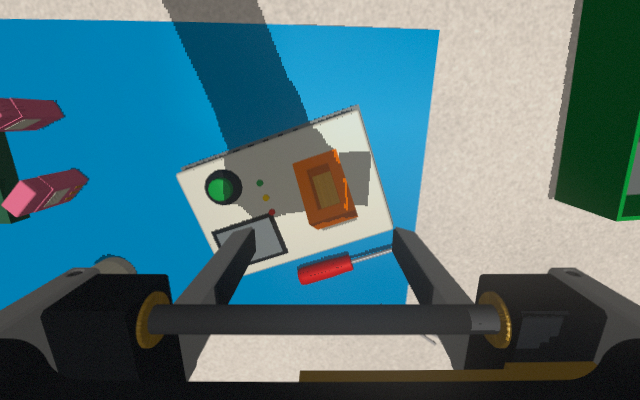

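The tester shows whole: the button is at (223,187), the bay mouth at (325,190), the driver near (325,268). Now a fit limited to this region.

```bash
cat > fit.py <<'E'
from h import *
import sys
np.set_printoptions(precision=4,suppress=True)
def fit(f):
    X,im,d=f["X"],f["im"],f["d"];H=hue(im);h,s,v=H[...,0],H[...,1],H[...,2];x,y,z=X[...,0],X[...,1],X[...,2]
    roi=(d>0)&(x>.45)&(x<.74)&(y>.0)&(y<.34)
    P=X[roi&(z>.035)&(z<.046)];print("case",rect(P),np.median(P[:,2]))
    b=roi&(z>.056)&(z<.067)&(h>45)&(h<90)&(s>80);P=X[b];print("btn",len(P),P.mean(0),rect(P))
    o=roi&(z>.05)&(z<.125)&(h<20)&(s>120);P=X[o]
    # upper face plane: RANSAC with normal 30 deg off vertical
    rng=np.random.default_rng(0);best=None;bi=0
    for _ in range(800):
        q=P[rng.choice(len(P),3,False)];n=np.cross(q[1]-q[0],q[2]-q[0]);L=np.linalg.norm(n)
        if L<1e-5: continue
        n/=L*np.sign(n[2] or 1)
        if abs(np.degrees(np.arccos(n[2]))-30)>8: continue
        I=abs((P-q[0])@n)<.0015
        if I.sum()>bi: bi,best=I.sum(),I
    Q=P[best];c=Q.mean(0);n=np.linalg.svd(Q-c)[2][2];n*=np.sign(n[2])
    xa=np.array([0,0,1.])-n*n[2];xa/=np.linalg.norm(xa);ya=np.cross(n,xa)
    UV=np.c_[(Q-c)@xa,(Q-c)@ya]
    r=cv2.minAreaRect(UV.astype(np.float32)*1000)
    m=c+xa*r[0][0]/1e3+ya*r[0][1]/1e3
    print("face n",len(Q),n,np.degrees(np.arccos(n[2])),"yaw",np.degrees(np.arctan2(-n[1],-n[0])),"rect",r,"mouth",m)
    lim=np.percentile(UV,[.5,99.5],axis=0);print("axis-aligned extents",lim.ravel(), "mid",c+xa*lim[:,0].mean()+ya*lim[:,1].mean())
if __name__=="__main__":
    for n in sys.argv[1:]:
        f=np.load(n+".npz");f={k:f[k] for k in f.files}
        if "X" not in f: f["X"]=cloud(n,f["d"])
        print("==",n);fit(f)
E
python3 fit.py w2 top scene
```

```text
== w2
case (array([591.2, 170.3]), array([159.6, 240.2]), 20.5) 0.03952316585540938
btn 432 [0.5716 0.0945 0.0609] (array([572.1,  94. ]), array([26.6, 26.5]), 78.0)
face n 1995 [-0.47   -0.1773  0.8647] 30.155145500584716 yaw 20.672969686612667 rect ((-1.1991806030273438, -0.14864730834960938), (69.89461517333984, 50.04174041748047), 0.009003675542771816) mouth [0.5558 0.2155 0.0945]
axis-aligned extents [-0.0358 -0.0248  0.0334  0.0245] mid [0.5558 0.2155 0.0945]
== top
case (array([590.6, 169.4]), array([161.1, 240.1]), 20.3) 0.04126003637180535
btn 99 [0.5705 0.0927 0.0624] (array([570.4,  93.2]), array([27.7, 25.2]), 83.2)
face n 235 [-0.4749 -0.1858  0.8602] 30.66179699534064 yaw 21.371980459680454 rect ((0.7759323120117188, -1.3153667449951172), (70.49300384521484, 48.33940124511719), 0.1366157978773117) mouth [0.5567 0.2151 0.0968]
axis-aligned extents [-0.0345 -0.0252  0.0357  0.0228] mid [0.5565 0.2151 0.0968]
== scene
case (array([594.1, 168.2]), array([159.5, 241.2]), 20.6) 0.04098452066104914
btn 116 [0.5765 0.0905 0.0621] (array([575.6,  91.1]), array([24.2, 26.1]), 60.9)
face n 268 [-0.4684 -0.1768  0.8656] 30.04463574189092 yaw 20.677251954797907 rect ((-1.6383018493652344, 0.9562473297119141), (71.83392333984375, 53.453086853027344), 0.22053322196006775) mouth [0.5582 0.2135 0.0955]
axis-aligned extents [-0.0375 -0.0251  0.0339  0.0271] mid [0.5581 0.2134 0.0954]
```

>>> {"name": "send_rows", "arguments": {"motion": [{"dx": 0, "dy": -0.036, "dz": 0, "wx": 0, "wy": 0, "wz": 0, "hand": 0.094}, {"dx": 0, "dy": -0.036, "dz": 0, "wx": 0, "wy": 0, "wz": 0, "hand": 0.094}, {"dx": 0, "dy": -0.036, "dz": 0, "wx": 0, "wy": 0, "wz": 0, "hand": 0.094}, {"dx": 0, "dy": -0.036, "dz": 0, "wx": 0, "wy": 0, "wz": 0, "hand": 0.094}, {"dx": 0, "dy": -0.036, "dz": 0, "wx": 0, "wy": 0, "wz": 0, "hand": 0.094}, {"dx": 0, "dy": -0.036, "dz": 0, "wx": 0, "wy": 0, "wz": 0, "hand": 0.094}, {"dx": 0, "dy": -0.036, "dz": 0, "wx": 0, "wy": 0, "wz": 0, "hand": 0.094}, {"dx": 0, "dy": -0.036, "dz": 0, "wx": 0, "wy": 0, "wz": 0, "hand": 0.094}, {"dx": 0, "dy": -0.036, "dz": 0, "wx": 0, "wy": 0, "wz": 0, "hand": 0.094}, {"dx": 0, "dy": -0.036, "dz": 0, "wx": 0, "wy": 0, "wz": 0, "hand": 0.094}]}}

```text
clock: 3.15
ee_pos: [0.578, -0.137, 0.3029]
eef_rot: [-0.062, 3.141, 0.001]
contact_force: [1.0, 0.5, -0.2]
gripper_width: 0.0942
finger_force: 0.0
```

>>> {"name": "send_rows", "arguments": {"motion": [{"dx": 0, "dy": -0.036, "dz": 0, "wx": 0, "wy": 0, "wz": 0, "hand": 0.094}, {"dx": 0, "dy": -0.036, "dz": 0, "wx": 0, "wy": 0, "wz": 0, "hand": 0.094}, {"dx": 0, "dy": 0, "dz": 0, "wx": 0, "wy": 0, "wz": 0, "hand": 0.094}, {"dx": 0, "dy": 0, "dz": 0, "wx": 0, "wy": 0, "wz": 0, "hand": 0.094}]}}

```text
clock: 3.48
ee_pos: [0.5806, -0.2096, 0.3025]
eef_rot: [0.056, -3.141, 0.001]
contact_force: [0.6, 1.2, 0.3]
gripper_width: 0.0944
finger_force: 0.0
```

```bash
python3 m.py w3; cat > go.py <<'E'
from h import *
np.set_printoptions(precision=2,suppress=True)
def plan(pos,z,y):
    st=env.state();t,R=tool(st);z=np.array(z,float);z/=np.linalg.norm(z);y=np.array(y,float);y-=z*(y@z);y/=np.linalg.norm(y)
    G=np.c_[np.cross(y,z),y,z];rv=np.degrees(Ro.from_matrix(R.T@G).as_rotvec())
    e=np.array(pos)-t
    print("clock",st["clock"],"pos",t*1e3,"q",st["joint_pos"],"F",st["contact_force"],"| turn deg",rv,"shift mm now-axes",R.T@e*1e3,"after turn",G.T@e*1e3)
E
```

```text
3.4833 [ 0.5806 -0.2096  0.3025] [ 0.056  -3.1408  0.0006] [ 0.0497  0.4171  0.327   1.6435 -0.1456  1.1052  2.0226] [0.5846 1.1542 0.3035] 0.09437851107579749
case 12003 [0.601  0.1266 0.0405] [0.6037 0.1302 0.0402] 0.045982405249201386 (array([605.4, 130.4]), array([160.8, 158.8]), 20.0)
btn 459 [0.5719 0.0901 0.061 ] [0.5718 0.0895 0.0615] 0.06374910946410675 (array([572.6,  91.9]), array([26. , 26.7]), 3.8)
blue 1440 [ 0.5077 -0.245   0.0854] [ 0.4848 -0.2449  0.0855] 0.08814291464373467 (array([ 538. , -244.4]), array([166.6,  22.1]), 2.2)
caps 5993 [ 0.5461 -0.405   0.0857] [ 0.5385 -0.5144  0.0857] 0.08999456622442889 (array([ 572.1, -407.4]), array([360.3, 259.9]), 85.7)
rack 5455 [ 0.5348 -0.3052  0.0276] [ 0.5262 -0.2578  0.0275] 0.031999490950742226 (array([ 563.3, -430.9]), array([443.9, 262.3]), 88.3)
```

View pics/w3.png

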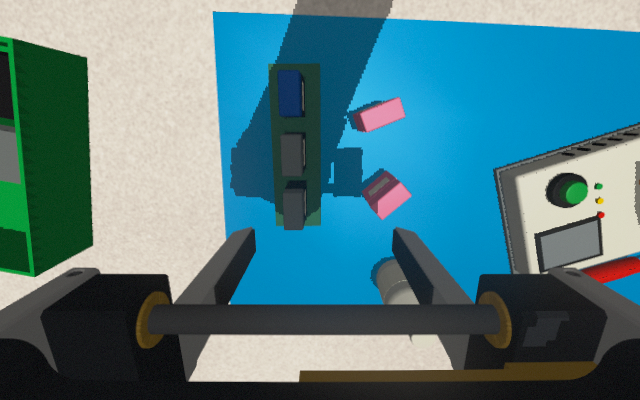

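The rack is clear: the blue cap is at (290,93), the grey ones at (293,155) and (294,205), and the pinks lie outside the finger paths.

```bash
python3 - <<'E'
from go import *
f=np.load("w3.npz");X=f["X"];H=hue(f["im"])
m=(X[...,0]>.44)&(X[...,0]<.512)&(abs(X[...,1]+.246)<.03)&(X[...,2]>.082)&(X[...,2]<.09)
P=X[m];print(len(P),rect(P),P.mean(0)*1e3,np.percentile(P[:,:2],[1,99],axis=0)*1e3,H[m].mean(0))
a=np.radians(92.2)
plan([.476,-.2467,.3025],[0,0,-1],[np.cos(a),np.sin(a),0])
E
```

```text
1011 (array([ 476. , -246.9]), array([42.5, 22.3]), 2.1) [ 475.82 -246.56   85.44] [[ 454.86 -257.47]
 [ 497.15 -235.46]] [107.13 208.22  91.07]
clock 3.5333 pos [ 580.98 -207.78  302.5 ] q [ 0.05  0.42  0.33  1.64 -0.15  1.11  2.02] F [ 0.01 -0.03 -0.36] | turn deg [ 0.02 -0.01 -0.02] shift mm now-axes [106.38 -34.9    0.01] after turn [106.4  -34.86  -0.  ]
```

>>> {"name": "send_rows", "arguments": {"motion": [{"dx": 0.0266, "dy": -0.0087, "dz": 0, "wx": 0, "wy": 0, "wz": 0, "hand": 0.094}, {"dx": 0.0266, "dy": -0.0087, "dz": 0, "wx": 0, "wy": 0, "wz": 0, "hand": 0.094}, {"dx": 0.0266, "dy": -0.0087, "dz": 0, "wx": 0, "wy": 0, "wz": 0, "hand": 0.094}, {"dx": 0.0266, "dy": -0.0087, "dz": 0, "wx": 0, "wy": 0, "wz": 0, "hand": 0.08}, {"dx": 0, "dy": 0, "dz": 0.025, "wx": 0, "wy": 0, "wz": 0, "hand": 0.08}, {"dx": 0, "dy": 0, "dz": 0.025, "wx": 0, "wy": 0, "wz": 0, "hand": 0.08}, {"dx": 0, "dy": 0, "dz": 0.025, "wx": 0, "wy": 0, "wz": 0, "hand": 0.08}, {"dx": 0, "dy": 0, "dz": 0.025, "wx": 0, "wy": 0, "wz": 0, "hand": 0.07}, {"dx": 0, "dy": 0, "dz": 0, "wx": 0, "wy": 0, "wz": 0, "hand": 0.07}, {"dx": 0, "dy": 0, "dz": 0, "wx": 0, "wy": 0, "wz": 0, "hand": 0.07}]}}

```text
clock: 4.37
ee_pos: [0.4761, -0.2457, 0.2026]
eef_rot: [0.063, -3.139, -0.001]
contact_force: [0.1, 0.5, 1.3]
gripper_width: 0.0703
finger_force: 0.0
```

```bash
python3 - <<'E'
from go import *
a=np.radians(92.2)
plan([.476,-.2467,.146],[0,0,-1],[np.cos(a),np.sin(a),0])
E
```

```text
clock 4.3667 pos [ 476.1  -245.69  202.59] q [ 0.14  0.4   0.34  1.93 -0.17  0.84  2.18] F [0.06 0.49 1.28] | turn deg [ 0.05 -0.09  0.09] shift mm now-axes [ 0.06 -1.05 56.59] after turn [ 0.14 -1.   56.59]
```

>>> {"name": "send_rows", "arguments": {"force": 30, "motion": [{"dx": 0, "dy": -0.001, "dz": 0.019, "wx": 0, "wy": 0, "wz": 0, "hand": 0.07}, {"dx": 0, "dy": 0, "dz": 0.019, "wx": 0, "wy": 0, "wz": 0, "hand": 0.07}, {"dx": 0, "dy": 0, "dz": 0.0185, "wx": 0, "wy": 0, "wz": 0, "hand": 0.07}, {"dx": 0, "dy": 0, "dz": 0, "wx": 0, "wy": 0, "wz": 0, "hand": 0.06}, {"dx": 0, "dy": 0, "dz": 0, "wx": 0, "wy": 0, "wz": 0, "hand": 0.03}, {"dx": 0, "dy": 0, "dz": 0, "wx": 0, "wy": 0, "wz": 0, "hand": 0.015}, {"dx": 0, "dy": 0, "dz": 0, "wx": 0, "wy": 0, "wz": 0, "hand": 0.01}, {"dx": 0, "dy": 0, "dz": 0, "wx": 0, "wy": 0, "wz": 0, "hand": 0.01}, {"dx": 0, "dy": 0, "dz": 0, "wx": 0, "wy": 0, "wz": 0, "hand": 0.01}, {"dx": 0, "dy": 0, "dz": 0, "wx": 0, "wy": 0, "wz": 0, "hand": 0.01}]}}

```text
clock: 5.2
ee_pos: [0.4762, -0.248, 0.1467]
eef_rot: [-0.06, 3.14, -0.0]
contact_force: [-0.5, -0.4, 0.8]
gripper_width: 0.0267
finger_force: 0.0
```

```bash
python3 - <<'E'
from go import *
a=np.radians(92.2);print(env.state()["gripper_width"],env.state()["finger_force"])
plan([.476,-.2467,.146],[0,0,-1],[np.cos(a),np.sin(a),0])
# bay goal
al=np.radians(20.6);n=np.array([-.5*np.cos(al),-.5*np.sin(al),.866]);mouth=np.array([.556,.2153,.095])
y=[-np.sin(al),np.cos(al),0]
tcp=mouth+n*(.03+.062+.078)   # underside 30mm above mouth, grasp point 62 mm above underside
print(n,tcp);plan(tcp,-n,y)
E
```

```text
0.02673722739346566 0.0
clock 5.2 pos [ 476.17 -248.04  146.68] q [ 0.17  0.49  0.31  1.96 -0.22  0.72  2.22] F [-0.49 -0.35  0.83] | turn deg [-0.01  0.04 -0.01] shift mm now-axes [0.12 1.35 0.68] after turn [0.12 1.35 0.68]
[-0.47 -0.18  0.87] [0.48 0.19 0.24]
clock 5.2 pos [ 476.17 -248.04  146.68] q [ 0.17  0.49  0.31  1.96 -0.22  0.72  2.22] F [-0.49 -0.35  0.83] | turn deg [ -4.84 -29.71 -17.98] shift mm now-axes [-16.91 433.08 -95.64] after turn [-180.05  405.63   -6.36]
```

>>> {"name": "send_rows", "arguments": {"force": 30, "motion": [{"dx": 0, "dy": 0.001, "dz": 0, "wx": 0, "wy": 0, "wz": 0, "hand": 0.01}, {"dx": 0, "dy": 0, "dz": 0, "wx": 0, "wy": 0, "wz": 0, "hand": 0.01}, {"dx": 0, "dy": 0, "dz": 0, "wx": 0, "wy": 0, "wz": 0, "hand": 0.01}, {"dx": 0, "dy": 0, "dz": 0, "wx": 0, "wy": 0, "wz": 0, "hand": 0.01}, {"dx": 0, "dy": 0, "dz": 0, "wx": 0, "wy": 0, "wz": 0, "hand": 0.01}]}}

```text
clock: 5.62
ee_pos: [0.476, -0.2471, 0.1465]
eef_rot: [-0.06, 3.141, -0.0]
contact_force: [-1.4, 0.5, 5.8]
gripper_width: 0.022
finger_force: 30.0
```

>>> {"name": "send_rows", "arguments": {"motion": [{"dx": 0, "dy": 0, "dz": -0.025, "wx": 0, "wy": 0, "wz": 0, "hand": 0.01}, {"dx": 0, "dy": 0, "dz": -0.035, "wx": 0, "wy": 0, "wz": 0, "hand": 0.01}, {"dx": 0, "dy": 0, "dz": -0.035, "wx": 0, "wy": 0, "wz": 0, "hand": 0.01}, {"dx": 0, "dy": 0, "dz": -0.035, "wx": 0, "wy": 0, "wz": 0, "hand": 0.01}, {"dx": 0, "dy": 0, "dz": -0.01, "wx": 0, "wy": 0, "wz": 0, "hand": 0.01}, {"dx": 0, "dy": 0.02, "dz": 0, "wx": 0, "wy": 0, "wz": 0, "hand": 0.01}, {"dx": -0.002, "dy": 0.036, "dz": 0, "wx": 0, "wy": 0, "wz": 0, "hand": 0.01}, {"dx": -0.002, "dy": 0.036, "dz": 0, "wx": 0, "wy": 0, "wz": 0, "hand": 0.01}, {"dx": -0.002, "dy": 0.036, "dz": 0, "wx": 0, "wy": 0, "wz": 0, "hand": 0.01}, {"dx": -0.002, "dy": 0.036, "dz": 0, "wx": 0, "wy": 0, "wz": 0, "hand": 0.01}]}}

```text
clock: 6.45
ee_pos: [0.4772, -0.0811, 0.2858]
eef_rot: [0.06, -3.141, -0.0]
contact_force: [0.8, -0.3, -0.6]
gripper_width: 0.0219
finger_force: 30.0
```

>>> {"name": "send_rows", "arguments": {"motion": [{"dx": -0.002, "dy": 0.036, "dz": 0, "wx": 0, "wy": 0, "wz": 0, "hand": 0.01}, {"dx": -0.002, "dy": 0.036, "dz": 0, "wx": 0, "wy": 0, "wz": 0, "hand": 0.01}, {"dx": -0.002, "dy": 0.036, "dz": 0, "wx": 0, "wy": 0, "wz": 0, "hand": 0.01}, {"dx": -0.002, "dy": 0.036, "dz": 0, "wx": 0, "wy": 0, "wz": 0, "hand": 0.01}, {"dx": 0, "dy": 0.036, "dz": 0, "wx": 0, "wy": 0, "wz": 0, "hand": 0.01}, {"dx": 0, "dy": 0.036, "dz": 0, "wx": 0, "wy": 0, "wz": 0, "hand": 0.01}, {"dx": 0, "dy": 0.036, "dz": 0, "wx": 0, "wy": 0, "wz": 0, "hand": 0.01}, {"dx": 0, "dy": 0.02, "dz": 0, "wx": 0, "wy": 0, "wz": 0, "hand": 0.01}, {"dx": 0, "dy": 0, "dz": 0, "wx": 0, "wy": 0, "wz": 0, "hand": 0.01}]}}

```text
clock: 7.2
ee_pos: [0.4742, 0.1939, 0.2855]
eef_rot: [0.069, -3.14, -0.001]
contact_force: [-1.2, -0.2, -2.1]
gripper_width: 0.0221
finger_force: 30.0
```

```bash
cat > bay.py <<'E'
from go import *
import sys
al=np.radians(20.6);n=np.array([-.5*np.cos(al),-.5*np.sin(al),.866]);mouth=np.array([.556,.2153,.095])
yb=np.array([-np.sin(al),np.cos(al),0]);xb=np.cross(yb,n)
def rel(off=0.1405):
    st=env.state();t,R=tool(st);f=t+R[:,2]*off-mouth
    print("foot in bay axes mm x,y,z",np.array([f@xb,f@yb,f@n])*1e3,"grip",st["gripper_width"],st["finger_force"],"Fbay",[round(float(np.dot(st["contact_force"],a)),1) for a in(xb,yb,n)])
if __name__=="__main__":
    h=float(sys.argv[1]);rel();plan(mouth+n*(h+.1405),-n,yb)
E
python3 bay.py .03
```

```text
foot in bay axes mm x,y,z [-47.95   8.91  85.38] grip 0.022126708184474046 29.997484534978867 Fbay [-2.1, 0.3, -1.3]
clock 7.2 pos [474.2  193.89 285.47] q [-0.51  0.23  0.08  1.91 -0.02  1.    1.19] F [-1.19 -0.17 -2.12] | turn deg [ -4.67 -29.8  -17.68] shift mm now-axes [-1.67 -8.7  42.8 ] after turn [22.4  -8.74 36.5 ]
```

>>> {"name": "send_rows", "arguments": {"motion": [{"dx": 0, "dy": 0, "dz": 0, "wx": -0.78, "wy": -4.97, "wz": -2.95, "hand": 0.01}, {"dx": 0, "dy": 0, "dz": 0, "wx": -0.78, "wy": -4.97, "wz": -2.95, "hand": 0.01}, {"dx": 0, "dy": 0, "dz": 0, "wx": -0.78, "wy": -4.97, "wz": -2.95, "hand": 0.01}, {"dx": 0, "dy": 0, "dz": 0, "wx": -0.78, "wy": -4.97, "wz": -2.95, "hand": 0.01}, {"dx": 0, "dy": 0, "dz": 0, "wx": -0.78, "wy": -4.97, "wz": -2.95, "hand": 0.01}, {"dx": 0, "dy": 0, "dz": 0, "wx": -0.78, "wy": -4.97, "wz": -2.95, "hand": 0.01}, {"dx": 0, "dy": 0, "dz": 0, "wx": 0, "wy": 0, "wz": 0, "hand": 0.01}, {"dx": 0, "dy": 0, "dz": 0, "wx": 0, "wy": 0, "wz": 0, "hand": 0.01}]}}

```text
clock: 7.87
ee_pos: [0.4748, 0.1886, 0.2858]
eef_rot: [-0.46, 2.585, 0.121]
contact_force: [-0.2, -0.4, -1.8]
gripper_width: 0.0217
finger_force: 30.0
```

```bash
python3 bay.py .02
```

```text
foot in bay axes mm x,y,z [21.14  2.94 67.4 ] grip 0.021735936099094688 29.996849298477173 Fbay [-1.2, -0.3, -1.5]
clock 7.8667 pos [474.83 188.63 285.77] q [-0.52  0.06  0.06  2.2   0.15  0.37  1.33] F [-0.17 -0.38 -1.85] | turn deg [-0.26 -0.13 -0.35] shift mm now-axes [21.33 -3.5  47.47] after turn [21.46 -3.59 47.4 ]
```

>>> {"name": "send_rows", "arguments": {"motion": [{"dx": 0.0107, "dy": -0.0018, "dz": 0, "wx": -0.26, "wy": -0.13, "wz": -0.35, "hand": 0.01}, {"dx": 0.0107, "dy": -0.0018, "dz": 0.012, "wx": 0, "wy": 0, "wz": 0, "hand": 0.01}, {"dx": 0, "dy": 0, "dz": 0.02, "wx": 0, "wy": 0, "wz": 0, "hand": 0.01}, {"dx": 0, "dy": 0, "dz": 0.015, "wx": 0, "wy": 0, "wz": 0, "hand": 0.01}, {"dx": 0, "dy": 0, "dz": 0, "wx": 0, "wy": 0, "wz": 0, "hand": 0.01}, {"dx": 0, "dy": 0, "dz": 0, "wx": 0, "wy": 0, "wz": 0, "hand": 0.01}]}}

```text
clock: 8.37
ee_pos: [0.4816, 0.1877, 0.2343]
eef_rot: [-0.47, 2.581, 0.125]
contact_force: [-0.1, -0.0, -0.9]
gripper_width: 0.0215
finger_force: 30.0
```

```bash
python3 bay.py .005; python3 - <<'E'
from h import *
im,d=env.get_image("scene");X=cloud("scene",d);np.savez("s2.npz",im=im,d=d,X=X)
im2,d2=env.get_image("wrist");a=cv2.resize(im[90:240,300:500],(800,600)[:2],interpolation=cv2.INTER_NEAREST)
save("s2.png",np.hstack([cv2.resize(im[100:220,340:440],(400,480)),cv2.resize(im2[100:340,220:420],(400,480))]))
E
```

```text
foot in bay axes mm x,y,z [ 0.89  0.3  19.86] grip 0.02154944587364169 29.997040629386902 Fbay [-0.6, 0.0, -0.8]
clock 8.3667 pos [481.57 187.67 234.34] q [-0.52  0.16  0.07  2.24  0.16  0.22  1.33] F [-0.11 -0.03 -0.94] | turn deg [-0.01 -0.01  0.05] shift mm now-axes [ 0.91 -0.32 14.87] after turn [ 0.92 -0.33 14.87]
```

View pics/s2.png

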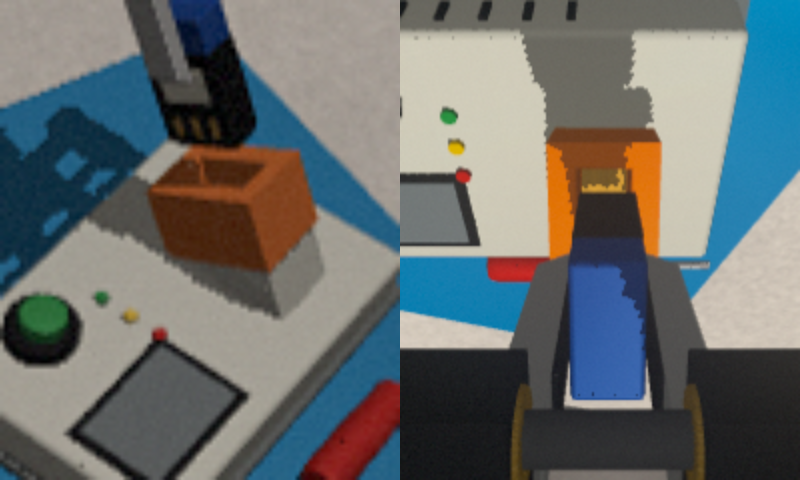

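The pack hangs in line with the mouth, with the brass plate visible behind the foot at (605,180) in the crop. But joint 6 is at 0.22, close to its 0.19 limit, so I predict the rest of the stroke from a fitted planar arm model.

```bash
python3 - <<'E'
import numpy as np
from scipy.optimize import fsolve
from h import env
st=env.state()
D=[([.4174,1.6136,1.1107],[.175,.6,.3026]),([.23,1.91,1.0],[.4742,.1939,.2855]),([.06,2.20,.37],[.4748,.1886,.2858]),(np.array(st["joint_pos"])[[1,3,5]],st["ee_pos"]),([.3905,1.6615,1.0946],[.5692,.2162,.3027])]
A=[];b=[]
for q,p in D:
    a=np.cumsum(q)
    A+=[[0,1,*np.sin(a)],[1,0,*np.cos(a)]];b+=[np.hypot(p[0],p[1]),p[2]]
x,*_=np.linalg.lstsq(np.array(A),np.array(b),rcond=None);print(np.round(x,4),"res",np.round(np.array(A)@x-b,4))
h,r0,L1,L2,L3=x
q0=np.array(D[3][0]);p=D[3][1];S=q0.sum()
f=lambda q,S:np.array([r0+L1*np.sin(q[0])+L2*np.sin(q[0]+q[1])+L3*np.sin(S),h+L1*np.cos(q[0])+L2*np.cos(q[0]+q[1])+L3*np.cos(S)])
base=f(q0,S)
print("axis 30deg advance -> q2,q4,q6")
for s in(0,.02,.035,.05):
    q=fsolve(lambda q:f(q,S)-base-[s*.5,-s*.866],q0[:2]);print(s,q.round(3),round(S-q.sum(),3))
# tool less tilted by d deg in the bay (pivot at grasp point), at home
for d in(5,10,15,20):
    T=S+np.radians(d);g=.078*np.array([np.sin(S)-np.sin(T),np.cos(S)-np.cos(T)])
    q=fsolve(lambda q:f(q,T)-base-[.025,-.0433]-g,q0[:2]);print("less",d,q.round(3),round(T-q.sum(),3))
E
```

```text
[0.2941 0.0012 0.4997 0.4711 0.2384] res [ 0.0008  0.0008  0.      0.0029  0.0006 -0.0003 -0.0003 -0.0005 -0.0011
 -0.0029]
axis 30deg advance -> q2,q4,q6
0 [0.155 2.242] 0.224
0.02 [0.205 2.233] 0.183
0.035 [0.242 2.225] 0.153
0.05 [0.28  2.216] 0.125
less 5 [0.293 2.153] 0.262
less 10 [0.313 2.089] 0.393
less 15 [0.341 2.022] 0.519
less 20 [0.374 1.954] 0.641
```

The fit says a 30° tool tilt would pass the joint 6 limit at home, while 12° less tilt leaves about 0.44. So I'll set the pack back in its slot, regrasp it with the tool leaning 12° about the closing axis, and come back.

>>> {"name": "send_rows", "arguments": {"motion": [{"dx": 0, "dy": 0, "dz": -0.025, "wx": 0, "wy": 0, "wz": 0, "hand": 0.01}, {"dx": 0, "dy": 0, "dz": -0.03, "wx": 0, "wy": 0, "wz": 0, "hand": 0.01}, {"dx": 0, "dy": 0, "dz": 0, "wx": 0.78, "wy": 4.97, "wz": 2.95, "hand": 0.01}, {"dx": 0, "dy": 0, "dz": 0, "wx": 0.78, "wy": 4.97, "wz": 2.95, "hand": 0.01}, {"dx": 0, "dy": 0, "dz": 0, "wx": 0.78, "wy": 4.97, "wz": 2.95, "hand": 0.01}, {"dx": 0, "dy": 0, "dz": 0, "wx": 0.78, "wy": 4.97, "wz": 2.95, "hand": 0.01}, {"dx": 0, "dy": 0, "dz": 0, "wx": 0.78, "wy": 4.97, "wz": 2.95, "hand": 0.01}, {"dx": 0, "dy": 0, "dz": 0, "wx": 0.78, "wy": 4.97, "wz": 2.95, "hand": 0.01}, {"dx": 0, "dy": 0, "dz": 0, "wx": 0, "wy": 0, "wz": 0, "hand": 0.01}]}}

```text
clock: 9.22
ee_pos: [0.4563, 0.1784, 0.2834]
eef_rot: [0.067, -3.139, -0.002]
contact_force: [0.0, -0.9, -1.5]
gripper_width: 0.022
finger_force: 30.0
```

```bash
cat > rk.py <<'E'
from go import *
import sys
a=np.radians(92.2);plan([float(sys.argv[1]),float(sys.argv[2]),float(sys.argv[3])],[0,0,-1],[np.cos(a),np.sin(a),0])
E
python3 rk.py .476 -.2471 .25
```

```text
clock 9.2167 pos [456.32 178.35 283.41] q [-0.5   0.2   0.08  1.96 -0.02  0.98  1.2 ] F [ 0.   -0.92 -1.49] | turn deg [ 0.08 -0.12  0.23] shift mm now-axes [  -1.68 -425.95   32.81] after turn [  -3.34 -425.89   33.41]
```

>>> {"name": "send_rows", "arguments": {"motion": [{"dx": 0, "dy": -0.0355, "dz": 0, "wx": 0.08, "wy": -0.12, "wz": 0.23, "hand": 0.01}, {"dx": 0, "dy": -0.0355, "dz": 0, "wx": 0, "wy": 0, "wz": 0, "hand": 0.01}, {"dx": 0, "dy": -0.0355, "dz": 0, "wx": 0, "wy": 0, "wz": 0, "hand": 0.01}, {"dx": 0, "dy": -0.0355, "dz": 0, "wx": 0, "wy": 0, "wz": 0, "hand": 0.01}, {"dx": 0, "dy": -0.0355, "dz": 0, "wx": 0, "wy": 0, "wz": 0, "hand": 0.01}, {"dx": 0, "dy": -0.0355, "dz": 0, "wx": 0, "wy": 0, "wz": 0, "hand": 0.01}, {"dx": 0, "dy": -0.0355, "dz": 0, "wx": 0, "wy": 0, "wz": 0, "hand": 0.01}, {"dx": 0, "dy": -0.0355, "dz": 0, "wx": 0, "wy": 0, "wz": 0, "hand": 0.01}, {"dx": 0, "dy": -0.0355, "dz": 0, "wx": 0, "wy": 0, "wz": 0, "hand": 0.01}, {"dx": 0, "dy": -0.0355, "dz": 0, "wx": 0, "wy": 0, "wz": 0, "hand": 0.01}]}}

```text
clock: 10.05
ee_pos: [0.4699, -0.1783, 0.2832]
eef_rot: [-0.068, 3.133, -0.001]
contact_force: [0.2, 0.8, -1.2]
gripper_width: 0.0216
finger_force: 30.0
```

>>> {"name": "send_rows", "arguments": {"motion": [{"dx": -0.0033, "dy": -0.0355, "dz": 0, "wx": 0, "wy": 0, "wz": 0, "hand": 0.01}, {"dx": 0, "dy": -0.0355, "dz": 0, "wx": 0, "wy": 0, "wz": 0, "hand": 0.01}, {"dx": 0, "dy": 0, "dz": 0.02, "wx": 0, "wy": 0, "wz": 0, "hand": 0.01}, {"dx": 0, "dy": 0, "dz": 0, "wx": 0, "wy": 0, "wz": 0, "hand": 0.01}, {"dx": 0, "dy": 0, "dz": 0, "wx": 0, "wy": 0, "wz": 0, "hand": 0.01}]}}

```text
clock: 10.47
ee_pos: [0.4762, -0.2471, 0.2624]
eef_rot: [-0.067, 3.137, 0.0]
contact_force: [-0.4, -0.0, -0.4]
gripper_width: 0.0218
finger_force: 30.0
```

```bash
python3 rk.py .476 -.2471 .180
```

```text
clock 10.4667 pos [ 476.24 -247.06  262.42] q [ 0.11  0.32  0.38  1.89 -0.14  0.96  2.16] F [-0.43 -0.01 -0.4 ] | turn deg [0.01 0.24 0.23] shift mm now-axes [ 0.59 -0.04 82.42] after turn [ 0.24 -0.03 82.42]
```

Well aligned. Lower into the slot, the last part slowly.

>>> {"name": "send_rows", "arguments": {"motion": [{"dx": 0.0003, "dy": 0, "dz": 0.028, "wx": 0, "wy": 0.24, "wz": 0.23, "hand": 0.01}, {"dx": 0, "dy": 0, "dz": 0.028, "wx": 0, "wy": 0, "wz": 0, "hand": 0.01}, {"dx": 0, "dy": 0, "dz": 0.024, "wx": 0, "wy": 0, "wz": 0, "hand": 0.01}, {"dx": 0, "dy": 0, "dz": 0.0, "wx": 0, "wy": 0, "wz": 0, "hand": 0.01}, {"dx": 0, "dy": 0, "dz": 0.012, "wx": 0, "wy": 0, "wz": 0, "hand": 0.01}, {"dx": 0, "dy": 0, "dz": 0.01, "wx": 0, "wy": 0, "wz": 0, "hand": 0.01}, {"dx": 0, "dy": 0, "dz": 0.01, "wx": 0, "wy": 0, "wz": 0, "hand": 0.01}, {"dx": 0, "dy": 0, "dz": 0, "wx": 0, "wy": 0, "wz": 0, "hand": 0.01}, {"dx": 0, "dy": 0, "dz": 0, "wx": 0, "wy": 0, "wz": 0, "hand": 0.01}]}}

```text
clock: 11.22
ee_pos: [0.4766, -0.2475, 0.1504]
eef_rot: [0.059, -3.141, -0.0]
contact_force: [0.0, 0.6, -0.0]
gripper_width: 0.0218
finger_force: 30.0
```

```bash
python3 rk.py .476 -.2471 .1463
```

```text
clock 11.2167 pos [ 476.59 -247.47  150.37] q [ 0.16  0.48  0.33  1.96 -0.23  0.73  2.23] F [ 0.05  0.62 -0.01] | turn deg [ 0.01 -0.02 -0.03] shift mm now-axes [0.57 0.39 4.07] after turn [0.57 0.39 4.07]
```

>>> {"name": "send_rows", "arguments": {"motion": [{"dx": 0, "dy": 0, "dz": 0.004, "wx": 0, "wy": 0, "wz": 0, "hand": 0.01}, {"dx": 0, "dy": 0, "dz": 0, "wx": 0, "wy": 0, "wz": 0, "hand": 0.01}, {"dx": 0, "dy": 0, "dz": 0, "wx": 0, "wy": 0, "wz": 0, "hand": 0.01}, {"dx": 0, "dy": 0, "dz": 0, "wx": 0, "wy": 0, "wz": 0, "hand": 0.04}, {"dx": 0, "dy": 0, "dz": 0, "wx": 0, "wy": 0, "wz": 0, "hand": 0.04}, {"dx": 0, "dy": 0, "dz": 0, "wx": 0, "wy": 0, "wz": 0, "hand": 0.04}]}}

```text
clock: 11.72
ee_pos: [0.4766, -0.2475, 0.1464]
eef_rot: [0.059, -3.141, 0.0]
contact_force: [0.3, -0.9, -0.3]
gripper_width: 0.0379
finger_force: 0.0
```

>>> {"name": "send_rows", "arguments": {"motion": [{"dx": -0.0081, "dy": 0, "dz": 0, "wx": 0, "wy": 6, "wz": 0, "hand": 0.04}, {"dx": -0.0081, "dy": 0, "dz": 0.001, "wx": 0, "wy": 6, "wz": 0, "hand": 0.04}, {"dx": 0, "dy": 0, "dz": 0, "wx": 0, "wy": 0, "wz": 0, "hand": 0.04}, {"dx": 0, "dy": 0, "dz": 0, "wx": 0, "wy": 0, "wz": 0, "hand": 0.04}]}}

```text
clock: 12.05
ee_pos: [0.4933, -0.2464, 0.1438]
eef_rot: [0.058, -2.931, 0.006]
contact_force: [-0.8, 0.0, -0.5]
gripper_width: 0.04
finger_force: 0.0
```

```bash
python3 - <<'E'
from go import *
a=np.radians(92.2);y=np.array([np.cos(a),np.sin(a),0]);b=np.radians(12)
x=np.cross(y,[0,0,-1.]);z=np.cos(b)*np.array([0,0,-1])+np.sin(b)*x
plan(np.array([.476,-.2469,.068])-.078*z,z,y);print(env.state()["gripper_width"])
E
```

```text
clock 12.05 pos [ 493.34 -246.4   143.8 ] q [ 0.09  0.59  0.38  1.82 -0.14  0.96  2.12] F [-0.78  0.03 -0.47] | turn deg [-0.02 -0.04  0.06] shift mm now-axes [ 1.21  0.17 -0.25] after turn [ 1.21  0.17 -0.25]
0.040000790015816495
```

>>> {"name": "send_rows", "arguments": {"force": 30, "motion": [{"dx": 0.0012, "dy": 0, "dz": 0, "wx": 0, "wy": 0, "wz": 0, "hand": 0.04}, {"dx": 0, "dy": 0, "dz": 0, "wx": 0, "wy": 0, "wz": 0, "hand": 0.01}, {"dx": 0, "dy": 0, "dz": 0, "wx": 0, "wy": 0, "wz": 0, "hand": 0.01}, {"dx": 0, "dy": 0, "dz": 0, "wx": 0, "wy": 0, "wz": 0, "hand": 0.01}, {"dx": 0, "dy": 0, "dz": 0, "wx": 0, "wy": 0, "wz": 0, "hand": 0.01}, {"dx": 0, "dy": 0, "dz": 0, "wx": 0, "wy": 0, "wz": 0, "hand": 0.01}]}}

```text
clock: 12.55
ee_pos: [0.4912, -0.2471, 0.145]
eef_rot: [0.055, -2.932, 0.006]
contact_force: [-1.3, -0.3, 5.9]
gripper_width: 0.0218
finger_force: 30.0
```

```bash
python3 - <<'E'
from go import *
import json
st=env.state();t,R=tool(st);print(t,st["gripper_width"],st["finger_force"],st["contact_force"])
a=np.radians(92.2);y=np.array([np.cos(a),np.sin(a),0]);n=np.array([0,0,1.]);Pk=np.c_[np.cross(y,n),y,n] # pack frame world (x up-slope sense: tool -x)
T=np.eye(4);T[:3,:3]=R;T[:3,3]=t;P=np.eye(4);P[:3,:3]=Pk;P[:3,3]=[.476,-.2469,.006]
np.save("g.npy",np.linalg.inv(T)@P);print(np.linalg.inv(T)@P)
E
cat > bay.py <<'E'
from go import *
import sys
al=np.radians(20.6);n=np.array([-.5*np.cos(al),-.5*np.sin(al),.866]);n/=np.linalg.norm(n);mouth=np.array([.556,.2153,.095])
yb=np.array([-np.sin(al),np.cos(al),0]);xb=np.cross(yb,n);g=np.load("g.npy")
def goal(h):
    B=np.eye(4);B[:3,:3]=np.c_[xb,yb,n];B[:3,3]=mouth+n*h;return B@np.linalg.inv(g)
def main(h):
    st=env.state();t,R=tool(st);T=np.eye(4);T[:3,:3]=R;T[:3,3]=t;P=T@g;f=P[:3,3]-mouth
    print("foot mm",np.array([f@xb,f@yb,f@n])*1e3,"axis err",np.degrees(np.arccos(min(1,P[:3,2]@n))),"grip",st["gripper_width"],st["finger_force"],"Fbay",[round(float(np.dot(st["contact_force"],a)),1) for a in(xb,yb,n)])
    G=goal(h);e=G[:3,3]-t
    print("clock",st["clock"],"q",st["joint_pos"],"goal",G[:3,3]*1e3,"turn",np.degrees(Ro.from_matrix(R.T@G[:3,:3]).as_rotvec()),"shift now",R.T@e*1e3,"after",G[:3,:3].T@e*1e3,"axis dir in goal tool",G[:3,:3].T@-n)
if __name__=="__main__": main(float(sys.argv[1]))
E
python3 bay.py .05
```

```text
[ 0.49 -0.25  0.14] 0.021752596904282703 29.997767955064774 [-1.27 -0.26  5.94]
[[-0.98  0.    0.21 -0.01]
 [ 0.    1.    0.    0.  ]
 [-0.21  0.   -0.98  0.14]
 [ 0.    0.    0.    1.  ]]
foot mm [-250.19 -404.5    41.68] axis err 30.00072778082736 grip 0.021752596904282703 29.997767955064774 Fbay [1.9, 0.2, 5.8]
clock 12.55 q [ 0.09  0.59  0.38  1.82 -0.14  0.96  2.13] goal [480.12 185.9  266.22] turn [ -1.01 -29.73 -18.59] shift now [  20.2   433.16 -119.66] after [-172.11  409.44  -71.33] axis dir in goal tool [-0.21 -0.    0.98]
```

>>> {"name": "send_rows", "arguments": {"motion": [{"dx": 0.0052, "dy": 0, "dz": -0.0245, "wx": 0, "wy": 0, "wz": 0, "hand": 0.01}, {"dx": 0.0073, "dy": 0, "dz": -0.0342, "wx": 0, "wy": 0, "wz": 0, "hand": 0.01}, {"dx": 0.0073, "dy": 0, "dz": -0.0342, "wx": 0, "wy": 0, "wz": 0, "hand": 0.01}, {"dx": 0.0073, "dy": 0, "dz": -0.0342, "wx": 0, "wy": 0, "wz": 0, "hand": 0.01}, {"dx": 0.0021, "dy": 0.02, "dz": -0.0098, "wx": 0, "wy": 0, "wz": 0, "hand": 0.01}, {"dx": 0, "dy": 0.036, "dz": 0, "wx": 0, "wy": 0, "wz": 0, "hand": 0.01}, {"dx": 0, "dy": 0.036, "dz": 0, "wx": 0, "wy": 0, "wz": 0, "hand": 0.01}, {"dx": 0, "dy": 0.036, "dz": 0, "wx": 0, "wy": 0, "wz": 0, "hand": 0.01}, {"dx": 0, "dy": 0.036, "dz": 0, "wx": 0, "wy": 0, "wz": 0, "hand": 0.01}, {"dx": 0, "dy": 0.036, "dz": 0, "wx": 0, "wy": 0, "wz": 0, "hand": 0.01}]}}

```text
clock: 13.38
ee_pos: [0.4833, -0.0454, 0.2848]
eef_rot: [0.055, -2.932, 0.005]
contact_force: [1.7, 0.2, -1.0]
gripper_width: 0.0218
finger_force: 30.0
```

>>> {"name": "send_rows", "arguments": {"motion": [{"dx": 0, "dy": 0.036, "dz": 0, "wx": 0, "wy": 0, "wz": 0, "hand": 0.01}, {"dx": 0, "dy": 0.036, "dz": 0, "wx": 0, "wy": 0, "wz": 0, "hand": 0.01}, {"dx": 0, "dy": 0.036, "dz": 0, "wx": 0, "wy": 0, "wz": 0, "hand": 0.01}, {"dx": 0, "dy": 0.036, "dz": 0, "wx": 0, "wy": 0, "wz": 0, "hand": 0.01}, {"dx": 0, "dy": 0.036, "dz": 0, "wx": 0, "wy": 0, "wz": 0, "hand": 0.01}, {"dx": 0, "dy": 0.036, "dz": 0, "wx": 0, "wy": 0, "wz": 0, "hand": 0.01}, {"dx": 0, "dy": 0, "dz": 0, "wx": 0, "wy": 0, "wz": 0, "hand": 0.01}]}}

```text
clock: 13.97
ee_pos: [0.4744, 0.1755, 0.2845]
eef_rot: [0.067, -2.931, 0.003]
contact_force: [-0.1, 0.7, -1.3]
gripper_width: 0.022
finger_force: 30.0
```

```bash
python3 bay.py .05
```

```text
foot mm [-65.19  -2.7   96.02] axis err 29.982877332348437 grip 0.02196065629768897 29.998639225959778 Fbay [-0.5, 0.7, -1.2]
clock 13.9667 q [-0.54  0.32  0.19  1.83 -0.13  1.21  1.32] goal [480.12 185.9  266.22] turn [ -0.83 -29.75 -18.14] shift now [-9.86 10.04 16.63] after [-2.89  7.68 20.18] axis dir in goal tool [-0.21 -0.    0.98]
```

>>> {"name": "send_rows", "arguments": {"motion": [{"dx": 0, "dy": 0, "dz": 0, "wx": -0.14, "wy": -4.96, "wz": -3.02, "hand": 0.01}, {"dx": 0, "dy": 0, "dz": 0, "wx": -0.14, "wy": -4.96, "wz": -3.02, "hand": 0.01}, {"dx": 0, "dy": 0, "dz": 0, "wx": -0.14, "wy": -4.96, "wz": -3.02, "hand": 0.01}, {"dx": 0, "dy": 0, "dz": 0, "wx": -0.14, "wy": -4.96, "wz": -3.02, "hand": 0.01}, {"dx": 0, "dy": 0, "dz": 0, "wx": -0.14, "wy": -4.96, "wz": -3.02, "hand": 0.01}, {"dx": 0, "dy": 0, "dz": 0, "wx": -0.14, "wy": -4.96, "wz": -3.02, "hand": 0.01}, {"dx": 0, "dy": 0, "dz": 0, "wx": 0, "wy": 0, "wz": 0, "hand": 0.01}, {"dx": 0, "dy": 0, "dz": 0, "wx": 0, "wy": 0, "wz": 0, "hand": 0.01}]}}

```text
clock: 14.63
ee_pos: [0.4751, 0.1685, 0.2848]
eef_rot: [-0.492, 2.791, 0.076]
contact_force: [0.6, 0.3, -2.0]
gripper_width: 0.0222
finger_force: 30.0
```

```bash
python3 bay.py .02
```

```text
foot mm [ -0.38 -15.25  71.56] axis err 0.3805902719512389 grip 0.0221663622535004 29.997449219226837 Fbay [-0.4, 0.1, -2.1]
clock 14.6333 q [-0.56  0.1   0.16  2.11  0.    0.62  1.51] goal [494.17 191.18 240.24] turn [-0.25 -0.15 -0.49] shift now [-10.72  14.83  50.3 ] after [-10.72  14.52  50.39] axis dir in goal tool [-0.21 -0.    0.98]
```

>>> {"name": "send_rows", "arguments": {"motion": [{"dx": 0, "dy": 0.0145, "dz": 0, "wx": -0.25, "wy": -0.15, "wz": -0.49, "hand": 0.01}, {"dx": -0.0036, "dy": 0, "dz": 0.0168, "wx": 0, "wy": 0, "wz": 0, "hand": 0.01}, {"dx": -0.0036, "dy": 0, "dz": 0.0168, "wx": 0, "wy": 0, "wz": 0, "hand": 0.01}, {"dx": -0.0036, "dy": 0, "dz": 0.0168, "wx": 0, "wy": 0, "wz": 0, "hand": 0.01}, {"dx": 0, "dy": 0, "dz": 0, "wx": 0, "wy": 0, "wz": 0, "hand": 0.01}, {"dx": 0, "dy": 0, "dz": 0, "wx": 0, "wy": 0, "wz": 0, "hand": 0.01}]}}

```text
clock: 15.13
ee_pos: [0.4951, 0.1914, 0.2395]
eef_rot: [-0.505, 2.787, 0.079]
contact_force: [-1.0, 0.1, -1.3]
gripper_width: 0.0216
finger_force: 30.0
```

```bash
python3 bay.py .003; python3 - <<'E'
from h import *
im,d=env.get_image("scene");im2,d2=env.get_image("wrist")
save("s3.png",np.hstack([cv2.resize(im[100:220,340:440],(400,480)),cv2.resize(im2[100:340,220:420],(400,480))]))
E
```

```text
foot mm [ 0.27 -0.22 18.88] axis err 0.09879751014069921 grip 0.021628134184182524 29.9976646900177 Fbay [-1.5, 0.5, -0.7]
clock 15.1333 q [-0.56  0.22  0.14  2.09 -0.02  0.52  1.51] goal [502.12 194.17 225.52] turn [-0.05 -0.09  0.02] shift now [-2.85  0.12 15.61] after [-2.83  0.1  15.62] axis dir in goal tool [-0.21 -0.    0.98]
```

View pics/s3.png

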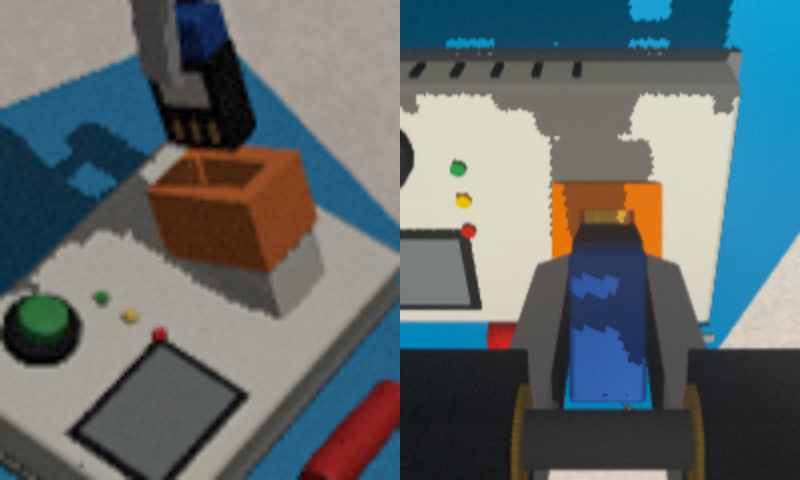

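Laterally aligned, with the foot about 19 mm above the mouth and joint 6 at 0.52. I advance along the bay's axis.

>>> {"name": "send_rows", "arguments": {"motion": [{"dx": -0.0011, "dy": 0.0001, "dz": 0.0049, "wx": 0, "wy": 0, "wz": 0, "hand": 0.01}, {"dx": -0.0011, "dy": 0.0001, "dz": 0.0049, "wx": 0, "wy": 0, "wz": 0, "hand": 0.01}, {"dx": -0.0008, "dy": 0, "dz": 0.0049, "wx": 0, "wy": 0, "wz": 0, "hand": 0.01}, {"dx": -0.0005, "dy": 0, "dz": 0.0025, "wx": 0, "wy": 0, "wz": 0, "hand": 0.01}, {"dx": -0.0005, "dy": 0, "dz": 0.0025, "wx": 0, "wy": 0, "wz": 0, "hand": 0.01}, {"dx": -0.0005, "dy": 0, "dz": 0.0025, "wx": 0, "wy": 0, "wz": 0, "hand": 0.01}, {"dx": -0.0005, "dy": 0, "dz": 0.0025, "wx": 0, "wy": 0, "wz": 0, "hand": 0.01}, {"dx": 0, "dy": 0, "dz": 0, "wx": 0, "wy": 0, "wz": 0, "hand": 0.01}]}}

```text
clock: 15.9
ee_pos: [0.5062, 0.1959, 0.2175]
eef_rot: [-0.507, 2.785, 0.08]
contact_force: [-2.0, -1.3, -3.5]
gripper_width: 0.0219
finger_force: 30.0
```

```bash
python3 bay.py -.02
```

```text
foot mm [-0.11  0.2  -6.17] axis err 0.03739676864139819 grip 0.0219350220355595 29.9975623190403 Fbay [-3.7, -0.5, -1.8]
clock 15.9 q [-0.55  0.27  0.13  2.08 -0.03  0.48  1.53] goal [512.89 198.21 205.6 ] turn [-0.02  0.04  0.1 ] shift now [-3.06 -0.23 13.5 ] after [-3.07 -0.23 13.5 ] axis dir in goal tool [-0.21 -0.    0.98]
```

>>> {"name": "send_rows", "arguments": {"motion": [{"dx": -0.0006, "dy": 0, "dz": 0.0034, "wx": 0, "wy": 0, "wz": 0, "hand": 0.01}, {"dx": -0.0007, "dy": 0, "dz": 0.0034, "wx": 0, "wy": 0, "wz": 0, "hand": 0.01}, {"dx": -0.0007, "dy": 0, "dz": 0.0034, "wx": 0, "wy": 0, "wz": 0, "hand": 0.01}, {"dx": -0.0007, "dy": 0, "dz": 0.0034, "wx": 0, "wy": 0, "wz": 0, "hand": 0.01}, {"dx": 0, "dy": 0, "dz": 0, "wx": 0, "wy": 0, "wz": 0, "hand": 0.01}]}}

```text
clock: 16.32
ee_pos: [0.5125, 0.1983, 0.2053]
eef_rot: [-0.507, 2.785, 0.08]
contact_force: [-2.7, -1.6, -4.5]
gripper_width: 0.0213
finger_force: 30.0
```

```bash
python3 bay.py -.03
```

```text
foot mm [ -0.38   0.21 -20.1 ] axis err 0.02809140256107975 grip 0.02134532421904511 29.997677206993103 Fbay [-4.9, -0.5, -2.3]
clock 16.3167 q [-0.55  0.3   0.13  2.08 -0.04  0.45  1.53] goal [517.57 199.97 196.94] turn [-0.02  0.03  0.1 ] shift now [-2.49 -0.24  9.59] after [-2.5  -0.24  9.59] axis dir in goal tool [-0.21 -0.    0.98]
```

>>> {"name": "send_rows", "arguments": {"force": 50, "motion": [{"dx": -0.0004, "dy": 0, "dz": 0.0025, "wx": 0, "wy": 0, "wz": 0, "hand": 0.01}, {"dx": -0.0005, "dy": 0, "dz": 0.0025, "wx": 0, "wy": 0, "wz": 0, "hand": 0.01}, {"dx": -0.0005, "dy": 0, "dz": 0.0025, "wx": 0, "wy": 0, "wz": 0, "hand": 0.01}, {"dx": -0.0004, "dy": 0, "dz": 0.002, "wx": 0, "wy": 0, "wz": 0, "hand": 0.01}, {"dx": 0, "dy": 0, "dz": 0, "wx": 0, "wy": 0, "wz": 0, "hand": 0.01}]}}

```text
clock: 16.73
ee_pos: [0.5168, 0.1999, 0.1973]
eef_rot: [-0.507, 2.785, 0.08]
contact_force: [-3.0, -2.4, -6.8]
gripper_width: 0.0219
finger_force: 50.0
```

```bash
python3 bay.py -.03
```

```text
foot mm [ -0.36   0.22 -29.35] axis err 0.04975705328151386 grip 0.021896598193829393 49.99769747257233 Fbay [-6.5, -1.2, -4.0]
clock 16.7333 q [-0.54  0.32  0.13  2.07 -0.04  0.44  1.54] goal [517.57 199.97 196.94] turn [-0.02  0.05  0.1 ] shift now [-0.6  -0.24  0.55] after [-0.61 -0.24  0.55] axis dir in goal tool [-0.21 -0.    0.98]
```

>>> {"name": "send_rows", "arguments": {"motion": [{"dx": -0.0004, "dy": 0, "dz": 0.0015, "wx": 0, "wy": 0, "wz": 0, "hand": 0.01}, {"dx": -0.0003, "dy": 0, "dz": 0.001, "wx": 0, "wy": 0, "wz": 0, "hand": 0.01}, {"dx": 0, "dy": 0, "dz": 0, "wx": 0, "wy": 0, "wz": 0, "hand": 0.01}]}}

```text
clock: 16.98
ee_pos: [0.5176, 0.2002, 0.1961]
eef_rot: [-0.507, 2.785, 0.08]
contact_force: [-23.9, -9.8, 25.5]
gripper_width: 0.0216
finger_force: 50.0
```

```bash
python3 bay.py -.03
```

```text
foot mm [ -0.32   0.2  -30.8 ] axis err 0.015525244529899855 grip 0.021616022168275364 49.997801184654236 Fbay [-9.6, -0.8, 35.0]
clock 16.9833 q [-0.54  0.33  0.13  2.07 -0.04  0.43  1.54] goal [517.57 199.97 196.94] turn [-0.01  0.01  0.09] shift now [-0.17 -0.19 -0.85] after [-0.17 -0.19 -0.85] axis dir in goal tool [-0.21 -0.    0.98]
```

A hard stop at 35 N with the foot about 30 mm down: home. Relax a little, open, and back away.

>>> {"name": "send_rows", "arguments": {"motion": [{"dx": 0.0001, "dy": 0, "dz": -0.0006, "wx": 0, "wy": 0, "wz": 0, "hand": 0.01}, {"dx": 0, "dy": 0, "dz": 0, "wx": 0, "wy": 0, "wz": 0, "hand": 0.06}, {"dx": 0, "dy": 0, "dz": 0, "wx": 0, "wy": 0, "wz": 0, "hand": 0.06}, {"dx": 0, "dy": 0, "dz": 0, "wx": 0, "wy": 0, "wz": 0, "hand": 0.06}, {"dx": 0, "dy": 0, "dz": 0, "wx": 0, "wy": 0, "wz": 0, "hand": 0.06}, {"dx": 0, "dy": 0, "dz": 0, "wx": 0, "wy": 0, "wz": 0, "hand": 0.06}, {"dx": 0, "dy": 0, "dz": -0.015, "wx": 0, "wy": 0, "wz": 0, "hand": 0.06}, {"dx": 0, "dy": 0, "dz": -0.03, "wx": 0, "wy": 0, "wz": 0, "hand": 0.06}, {"dx": 0, "dy": 0, "dz": -0.03, "wx": 0, "wy": 0, "wz": 0, "hand": 0.06}, {"dx": 0, "dy": 0, "dz": 0, "wx": 0, "wy": 0, "wz": 0, "hand": 0.06}]}}

```text
clock: 17.82
ee_pos: [0.497, 0.1924, 0.272]
eef_rot: [-0.505, 2.778, 0.083]
contact_force: [1.4, 0.8, 1.5]
gripper_width: 0.0601
finger_force: 0.0
```

```bash
python3 - <<'E'
from go import *
from bay import n,mouth,xb,yb
st=env.state();im,d=env.get_image("wrist");X=cloud("wrist",d,st);H=hue(im)
i2,_=env.get_image("scene")
save("s4.png",np.hstack([cv2.resize(i2[100:220,340:440],(400,480)),cv2.resize(im[100:340,220:420],(400,480))]))
f=X-mouth;L=np.stack([f@xb,f@yb,f@n],-1)
m=(d>0)&(H[...,0]>100)&(H[...,0]<130)&(H[...,1]>120)&(abs(L[...,0])<.035)&(abs(L[...,1])<.025)&(L[...,2]>.02)&(L[...,2]<.09)
P=L[m];print(len(P),np.percentile(P,[2,50,98],axis=0)*1e3)
a=np.radians(92.2)
plan([.5718,.0935,.0615+.097+.02],[0,0,-1],[np.cos(a),np.sin(a),0])
E
```

```text
1293 [[-25.06  -9.46  48.63]
 [ -5.41   0.35  50.82]
 [ 14.96  10.16  53.  ]]
clock 17.9167 pos [496.76 192.53 268.32] q [-0.57  0.18  0.15  2.06 -0.01  0.59  1.51] F [-0.06 -0.2  -0.85] | turn deg [ 2.95 18.11 18.29] shift mm now-axes [  -5.37 -119.15   96.33] after turn [ -71.18 -101.84   89.82]
```

View pics/s4.png

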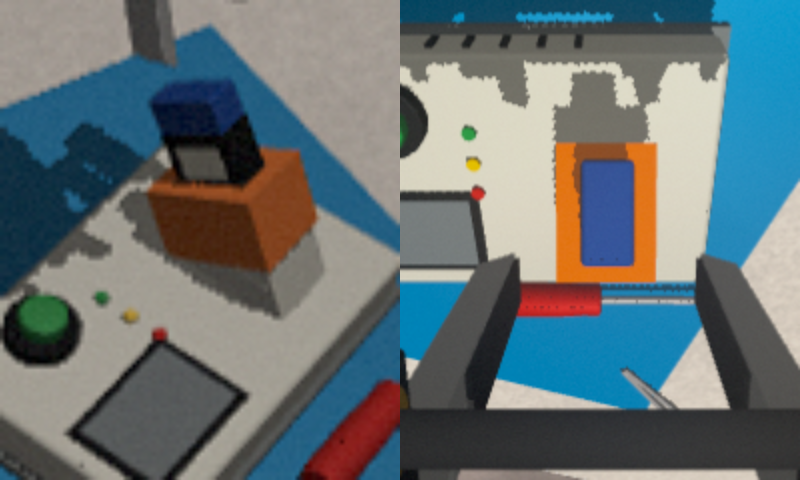

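The pack's cap stands 50.8 mm above the mouth, centred, so it is home. For the button I turn the tool a quarter turn so that the wide gripper body stays clear of the pack.

```bash
cat > bt.py <<'E'
from go import *
import sys
a=np.radians(20)
plan([.5718,.0935,.0615+.097+float(sys.argv[1])],[0,0,-1],[np.cos(a),np.sin(a),0])
E
python3 bt.py .08
```

```text
clock 17.9167 pos [496.76 192.53 268.32] q [-0.57  0.18  0.15  2.06 -0.01  0.59  1.51] F [-0.06 -0.2  -0.85] | turn deg [14.45 14.27 89.81] shift mm now-axes [ -24.18 -119.14   39.36] after turn [-118.73   36.64   29.82]
```

>>> {"name": "send_rows", "arguments": {"force": 10, "motion": [{"dx": 0, "dy": 0, "dz": -0.03, "wx": 0, "wy": 0, "wz": 0, "hand": 0.06}, {"dx": 0, "dy": 0, "dz": 0, "wx": 1.03, "wy": 1.02, "wz": 6.41, "hand": 0}, {"dx": 0, "dy": 0, "dz": 0, "wx": 1.03, "wy": 1.02, "wz": 6.41, "hand": 0}, {"dx": 0, "dy": 0, "dz": 0, "wx": 1.03, "wy": 1.02, "wz": 6.41, "hand": 0}, {"dx": 0, "dy": 0, "dz": 0, "wx": 1.03, "wy": 1.02, "wz": 6.41, "hand": 0}, {"dx": 0, "dy": 0, "dz": 0, "wx": 1.03, "wy": 1.02, "wz": 6.41, "hand": 0}, {"dx": 0, "dy": 0, "dz": 0, "wx": 1.03, "wy": 1.02, "wz": 6.41, "hand": 0}, {"dx": 0, "dy": 0, "dz": 0, "wx": 1.03, "wy": 1.02, "wz": 6.41, "hand": 0}, {"dx": 0, "dy": 0, "dz": 0, "wx": 1.03, "wy": 1.02, "wz": 6.41, "hand": 0}]}}

```text
clock: 18.67
ee_pos: [0.4877, 0.1892, 0.2945]
eef_rot: [0.819, 2.885, 0.035]
contact_force: [-0.0, 0.2, -0.5]
gripper_width: 0.0103
finger_force: 0.0
```

>>> {"name": "send_rows", "arguments": {"motion": [{"dx": 0, "dy": 0, "dz": 0, "wx": 1.03, "wy": 1.02, "wz": 6.41, "hand": 0}, {"dx": 0, "dy": 0, "dz": 0, "wx": 1.03, "wy": 1.02, "wz": 6.41, "hand": 0}, {"dx": 0, "dy": 0, "dz": 0, "wx": 1.03, "wy": 1.02, "wz": 6.41, "hand": 0}, {"dx": 0, "dy": 0, "dz": 0, "wx": 1.03, "wy": 1.02, "wz": 6.41, "hand": 0}, {"dx": 0, "dy": 0, "dz": 0, "wx": 1.03, "wy": 1.02, "wz": 6.41, "hand": 0}, {"dx": 0, "dy": 0, "dz": 0, "wx": 1.03, "wy": 1.02, "wz": 6.41, "hand": 0}, {"dx": 0, "dy": 0, "dz": 0, "wx": 0, "wy": 0, "wz": 0, "hand": 0}, {"dx": 0, "dy": 0, "dz": 0, "wx": 0, "wy": 0, "wz": 0, "hand": 0}]}}

```text
clock: 19.33
ee_pos: [0.4878, 0.1889, 0.2947]
eef_rot: [-1.796, -2.577, 0.005]
contact_force: [0.2, 0.0, 0.1]
gripper_width: 0.0003
finger_force: 0.0
```

```bash
python3 bt.py .08
```

```text
clock 19.3333 pos [487.84 188.94 294.73] q [-0.72  0.25  0.34  1.88 -0.1   1.03  0.02] F [0.23 0.04 0.14] | turn deg [-0.18  0.08  0.25] shift mm now-axes [-118.51   45.93   56.25] after turn [-118.4    46.25   56.23]
```

>>> {"name": "send_rows", "arguments": {"motion": [{"dx": -0.0296, "dy": 0.0116, "dz": 0, "wx": -0.18, "wy": 0.08, "wz": 0.25, "hand": 0}, {"dx": -0.0296, "dy": 0.0116, "dz": 0, "wx": 0, "wy": 0, "wz": 0, "hand": 0}, {"dx": -0.0296, "dy": 0.0116, "dz": 0, "wx": 0, "wy": 0, "wz": 0, "hand": 0}, {"dx": -0.0296, "dy": 0.0116, "dz": 0, "wx": 0, "wy": 0, "wz": 0, "hand": 0}, {"dx": 0, "dy": 0, "dz": 0.028, "wx": 0, "wy": 0, "wz": 0, "hand": 0}, {"dx": 0, "dy": 0, "dz": 0.028, "wx": 0, "wy": 0, "wz": 0, "hand": 0}, {"dx": 0, "dy": 0, "dz": 0.03, "wx": 0, "wy": 0, "wz": 0, "hand": 0}, {"dx": 0, "dy": 0, "dz": 0.03, "wx": 0, "wy": 0, "wz": 0, "hand": 0}, {"dx": 0, "dy": 0, "dz": 0, "wx": 0, "wy": 0, "wz": 0, "hand": 0}, {"dx": 0, "dy": 0, "dz": 0, "wx": 0, "wy": 0, "wz": 0, "hand": 0}]}}

```text
clock: 20.17
ee_pos: [0.5712, 0.0935, 0.179]
eef_rot: [-1.802, -2.572, 0.001]
contact_force: [0.8, -0.2, 0.7]
gripper_width: 0.0005
finger_force: 0.0
```

```bash
python3 bt.py 0
```

```text
clock 20.1667 pos [571.16  93.49 179.02] q [-0.49  0.5   0.35  1.84 -0.23  0.84  0.33] F [ 0.75 -0.17  0.75] | turn deg [-0.1  -0.05 -0.03] shift mm now-axes [-0.23  0.64 20.52] after turn [-0.21  0.6  20.52]
```

>>> {"name": "send_rows", "arguments": {"motion": [{"dx": 0, "dy": 0, "dz": 0.01, "wx": 0, "wy": 0, "wz": 0, "hand": 0}, {"dx": 0, "dy": 0, "dz": 0.008, "wx": 0, "wy": 0, "wz": 0, "hand": 0}, {"dx": 0, "dy": 0, "dz": 0.003, "wx": 0, "wy": 0, "wz": 0, "hand": 0}, {"dx": 0, "dy": 0, "dz": 0.002, "wx": 0, "wy": 0, "wz": 0, "hand": 0}, {"dx": 0, "dy": 0, "dz": 0.002, "wx": 0, "wy": 0, "wz": 0, "hand": 0}, {"dx": 0, "dy": 0, "dz": 0, "wx": 0, "wy": 0, "wz": 0, "hand": 0}]}}

```text
clock: 20.67
ee_pos: [0.5719, 0.0938, 0.155]
eef_rot: [-1.806, -2.571, -0.003]
contact_force: [0.5, 0.8, 3.3]
gripper_width: 0.0006
finger_force: 2.0
```

>>> {"name": "send_rows", "arguments": {"motion": [{"dx": 0, "dy": 0, "dz": 0.001, "wx": 0, "wy": 0, "wz": 0, "hand": 0}, {"dx": 0, "dy": 0, "dz": 0, "wx": 0, "wy": 0, "wz": 0, "hand": 0}]}}

```text
clock: 20.83
ee_pos: [0.5719, 0.0938, 0.154]
eef_rot: [-1.806, -2.57, -0.003]
contact_force: [-0.7, 2.3, 3.8]
gripper_width: 0.0009
finger_force: 2.3
```

Spring force is rising. Press on to the stop.

>>> {"name": "send_rows", "arguments": {"motion": [{"dx": 0, "dy": 0, "dz": 0.001, "wx": 0, "wy": 0, "wz": 0, "hand": 0}, {"dx": 0, "dy": 0, "dz": 0.001, "wx": 0, "wy": 0, "wz": 0, "hand": 0}, {"dx": 0, "dy": 0, "dz": 0, "wx": 0, "wy": 0, "wz": 0, "hand": 0}]}}

```text
clock: 21.08
ee_pos: [0.5721, 0.0938, 0.1531]
eef_rot: [-1.806, -2.57, -0.004]
contact_force: [-8.4, 1.0, 26.6]
gripper_width: 0.0005
finger_force: 13.3
```

>>> {"name": "send_rows", "arguments": {"motion": [{"dx": 0, "dy": 0, "dz": 0.001, "wx": 0, "wy": 0, "wz": 0, "hand": 0}, {"dx": 0, "dy": 0, "dz": 0, "wx": 0, "wy": 0, "wz": 0, "hand": 0}]}}

```text
clock: 21.25
ee_pos: [0.5721, 0.0938, 0.1528]
eef_rot: [-1.806, -2.57, -0.005]
contact_force: [-13.6, -0.1, 40.5]
gripper_width: 0.0004
finger_force: 20.2
```

The button is at its stop. Retreat and check.

>>> {"name": "send_rows", "arguments": {"motion": [{"dx": 0, "dy": 0, "dz": -0.005, "wx": 0, "wy": 0, "wz": 0, "hand": 0}, {"dx": 0, "dy": 0, "dz": -0.02, "wx": 0, "wy": 0, "wz": 0, "hand": 0}, {"dx": 0, "dy": 0, "dz": -0.035, "wx": 0, "wy": 0, "wz": 0, "hand": 0}, {"dx": 0, "dy": 0, "dz": -0.035, "wx": 0, "wy": 0, "wz": 0, "hand": 0}, {"dx": 0, "dy": 0, "dz": -0.035, "wx": 0, "wy": 0, "wz": 0, "hand": 0}, {"dx": 0, "dy": 0, "dz": -0.035, "wx": 0, "wy": 0, "wz": 0, "hand": 0}, {"dx": 0, "dy": 0, "dz": 0, "wx": 0, "wy": 0, "wz": 0, "hand": 0}, {"dx": 0, "dy": 0, "dz": 0, "wx": 0, "wy": 0, "wz": 0, "hand": 0}]}}

```text
clock: 21.92
ee_pos: [0.5721, 0.0933, 0.3174]
eef_rot: [1.805, 2.569, 0.006]
contact_force: [-0.3, 0.1, -0.3]
gripper_width: 0.0005
finger_force: 0.0
```

```bash
python3 - <<'E'
from go import *
from bay import n,mouth,xb,yb
for c in("scene","top"):
    im,d=env.get_image(c);X=cloud(c,d);H=hue(im)
    if c=="scene": save("end.png",im)
    f=X-mouth;L=np.stack([f@xb,f@yb,f@n],-1)
    m=(d>0)&(H[...,0]>100)&(H[...,0]<130)&(H[...,1]>120)&(abs(L[...,0])<.035)&(abs(L[...,1])<.025)&(L[...,2]>.045)&(L[...,2]<.09)
    b=(d>0)&(H[...,0]>45)&(H[...,0]<90)&(np.hypot(X[...,0]-.572,X[...,1]-.0935)<.012)
    print(c,m.sum(),L[m].mean(0)*1e3 if m.any() else '',"btn z",np.median(X[b][:,2]) if b.any() else '')
print(env.state()["ee_pos"],env.state()["contact_force"],env.state()["clock"])
E
```

```text
scene 132 [ 1.54 -5.03 49.86] btn z 0.06295714272486702
top 0  btn z 0.6042131729417078
[0.57 0.09 0.31] [ 0.7  -0.81 -0.97] 22.0167
```

View pics/end.png

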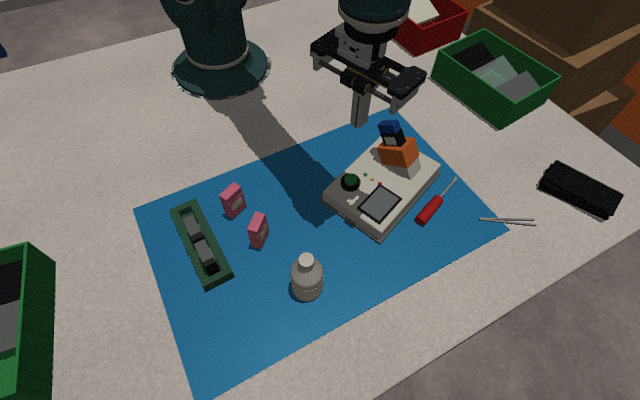

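The pack sits home in the bay at (391,138). The button at (350,182) is up again, and the greys, bottle and driver are where they were.

```bash
python3 -c "
from bench import env
print(env.job_done())"
```

```text
the job is handed in; nothing more can be done
None
```

The blue-capped pack is plugged fully home in the bay and released, the start button was pressed to its stop and has sprung back, the bystanders look unmoved in the final picture, and the job is handed in (no verdict was returned).

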